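Change over the tube feeder

TASK

Change the tube feeder over for the next board run: swing its hold-down cover right up, take out the empty pink tube and lay it along the black tray, then take every tube of chips out of the blue rack (raise its end over the front lip, then draw it out lengthwise from under the hood) and lay each flat in a feeder lane of its own. When all the tubes are in, swing the cover back over them and press it fully down. Leave the solder reel, the fuse carton and the capacitor where they stand.

Things in the scene. Friction and masses are not known exactly. Their poses are not given: they have to be found in the camera images.
- rack: fixed blue sheet-metal rack with black rests, 236 (x) by 272 (y) by 47 mm high; origin at the centre of its underside, z up. Four lanes along y at x = -75, -25, 25, 75 mm; a stored tube lies level, its middle within 6 mm of y = 0, its underside 22 mm above the bench, its rear end (-y) in a hooded pocket, its front end (+y) behind a lip. Between y = -20 and 95 mm the tubes are free all round, 19 mm above the floor plate
- rack_mouth (a point): middle of the mouth of the rack's four hooded pockets, at the height of a stored tube's underside; 25 mm behind the rack's origin. Each pocket is 24 mm wide, 21 mm high and 104 mm deep, shut at the back and above, so the tube cannot be lifted out level; a tube is out when its rear end has come past this point towards the rack's +y
- rack_lip (a point): middle of the top edge of the front lip, 4 mm thick, across all lanes 127 mm in front of the rack's origin, 36 mm above the bench (14 mm above the underside of the tubes). Raise a tube's front end 20 to 28 mm, its rear end staying down in the pocket (0.085 to 0.115 rad), then draw it out along its own length; fingers that reach below it must clear the lip too
- feeder: fixed tube feeder, grey base 190 (x) by 335 mm (y), origin on the bench below its lanes, z up. Three lanes along y, 50 mm apart, floors 30 mm above the bench, 22 mm wide (30 mm at the top of the 7 mm high sloped dividers, at y = -122 to -22 and 101 to 123 mm; between those the base is 14 mm high). Stop at y = -126, outlet block at y = 136 mm. The cover is over the -y part
- lane0 (a point): where the origin of a tube well laid in the feeder's lane nearest -x (the robot) belongs: centre of the lane, on its floor; y along the lane, z up
- lane1 (a point): the same for the middle lane
- lane2 (a point): the same for the lane farthest along +x
- cover (a joint): angle of the feeder's hinged hold-down cover (170 by 104 mm clear plate in an aluminium frame), rad: 0 = fully down on the tubes, 1.57 = upright, 1.62 = open stop. A stiff friction hinge: it stays where it is left and moves with about 3 to 6 N at the handle
- cover_hinge (a point): middle of the cover's hinge axis, at the -y end of the feeder's lanes, 47 mm above the bench; the axis runs along the feeder's x, 141 mm behind the line of the lane points. The cover lies from here towards the feeder's +y when down
- cover_handle (a point): middle of the black cross bar of the cover's bow handle: round bar, 10 mm thick, 90 mm long, parallel to the hinge axis, 139 mm from it (137 mm out and 25 mm above it when the cover is down), 28 mm clear of the cover's plate. It can be held from above and turns between the fingers as the cover swings
- tray: fixed black open-ended tray for empties on the bench between rack and feeder, 86 mm wide (its x), 190 mm long (its y, which runs roughly towards or away from the robot), floor 3 mm and side walls 23 mm high, 80 mm apart; origin at the centre of its underside. A tube lies in it along y and sticks out at both ends
- solder_reel: reel of solder, 60 mm across, 40 mm high, a bystander; origin under the middle of the reel with its wire end
- fuse_carton: small brown carton, 45 x 70 x 22 mm, a bystander; origin at the centre of its underside
- capacitor: blue standing capacitor, 35 mm across, 51 mm high, a bystander; origin at the centre of its underside
- tube_a: clear antistatic tube full of black integrated circuits, 14 mm wide (its x), 240 mm long (its y), 9 mm high (z), 50 g; the two ends are alike. Origin at the centre of its underside. One of four identical tubes, of which two or three are present, starting in the rack
- tube_b: clear antistatic tube full of black integrated circuits, 14 mm wide (its x), 240 mm long (its y), 9 mm high (z), 50 g; the two ends are alike. Origin at the centre of its underside. One of four identical tubes, of which two or three are present, starting in the rack
- tube_c: clear antistatic tube full of black integrated circuits, 14 mm wide (its x), 240 mm long (its y), 9 mm high (z), 50 g; the two ends are alike. Origin at the centre of its underside. One of four identical tubes, of which two or three are present, starting in the rack
- tube_d: clear antistatic tube full of black integrated circuits, 14 mm wide (its x), 240 mm long (its y), 9 mm high (z), 50 g; the two ends are alike. Origin at the centre of its underside. One of four identical tubes, of which two or three are present, starting in the rack
- empty_0: empty pink antistatic tube with a black plug in each end, 14 mm wide (its x), 240 mm long (y), 9 mm high (z), 30 g; origin at the centre of its underside. It starts in feeder lane 0, under the cover. One of three alike, of which only one is present
- empty_1: empty pink antistatic tube with a black plug in each end, 14 mm wide (its x), 240 mm long (y), 9 mm high (z), 30 g; origin at the centre of its underside. It starts in feeder lane 1, under the cover. One of three alike, of which only one is present
- empty_2: empty pink antistatic tube with a black plug in each end, 14 mm wide (its x), 240 mm long (y), 9 mm high (z), 30 g; origin at the centre of its underside. It starts in feeder lane 2, under the cover. One of three alike, of which only one is present

How it is judged:
On the way, in this order (a step that is already met when the one before it is completed fails the run):
1. the feeder's cover is swung up (value of joint cover above 1.3 rad), for 0.2 s.
2. the empty tube lies in the tray and every tube of chips flat in a feeder lane, the cover still up ((x of tube_a in the frame of lane0 between -0.007 and 0.007 m or x of tube_a in the frame of lane1 between -0.007 and 0.007 m or x of tube_a in the frame of lane2 between -0.007 and 0.007 m) and y of tube_a in the frame of lane1 between -0.014 and 0.014 m and z of tube_a in the frame of lane1 between -0.004 and 0.013 m and angle between the y axis of each of tube_a, tube_b, tube_c, tube_d and the y axis of lane1, either way round below 0.05 rad and (x of tube_b in the frame of lane0 between -0.007 and 0.007 m or x of tube_b in the frame of lane1 between -0.007 and 0.007 m or x of tube_b in the frame of lane2 between -0.007 and 0.007 m) and y of tube_b in the frame of lane1 between -0.014 and 0.014 m and z of tube_b in the frame of lane1 between -0.004 and 0.013 m and (x of tube_c in the frame of lane0 between -0.007 and 0.007 m or x of tube_c in the frame of lane1 between -0.007 and 0.007 m or x of tube_c in the frame of lane2 between -0.007 and 0.007 m) and y of tube_c in the frame of lane1 between -0.014 and 0.014 m and z of tube_c in the frame of lane1 between -0.004 and 0.013 m and (x of tube_d in the frame of lane0 between -0.007 and 0.007 m or x of tube_d in the frame of lane1 between -0.007 and 0.007 m or x of tube_d in the frame of lane2 between -0.007 and 0.007 m) and y of tube_d in the frame of lane1 between -0.014 and 0.014 m and z of tube_d in the frame of lane1 between -0.004 and 0.013 m and x of empty_0 in the frame of tray between -0.037 and 0.037 m and y of empty_0 in the frame of tray between -0.06 and 0.06 m and z of empty_0 in the frame of tray between -0.003 and 0.02 m and angle between the y axis of each of empty_0, empty_1, empty_2 and the y axis of tray, either way round below 0.3 rad and x of empty_1 in the frame of tray between -0.037 and 0.037 m and y of empty_1 in the frame of tray between -0.06 and 0.06 m and z of empty_1 in the frame of tray between -0.003 and 0.02 m and x of empty_2 in the frame of tray between -0.037 and 0.037 m and y of empty_2 in the frame of tray between -0.06 and 0.06 m and z of empty_2 in the frame of tray between -0.003 and 0.02 m and value of joint cover above 0.3 rad), for 0.3 s.
3. the cover is pressed fully down on the loaded tubes ((x of tube_a in the frame of lane0 between -0.007 and 0.007 m or x of tube_a in the frame of lane1 between -0.007 and 0.007 m or x of tube_a in the frame of lane2 between -0.007 and 0.007 m) and y of tube_a in the frame of lane1 between -0.014 and 0.014 m and z of tube_a in the frame of lane1 between -0.004 and 0.013 m and angle between the y axis of each of tube_a, tube_b, tube_c, tube_d and the y axis of lane1, either way round below 0.05 rad and (x of tube_b in the frame of lane0 between -0.007 and 0.007 m or x of tube_b in the frame of lane1 between -0.007 and 0.007 m or x of tube_b in the frame of lane2 between -0.007 and 0.007 m) and y of tube_b in the frame of lane1 between -0.014 and 0.014 m and z of tube_b in the frame of lane1 between -0.004 and 0.013 m and (x of tube_c in the frame of lane0 between -0.007 and 0.007 m or x of tube_c in the frame of lane1 between -0.007 and 0.007 m or x of tube_c in the frame of lane2 between -0.007 and 0.007 m) and y of tube_c in the frame of lane1 between -0.014 and 0.014 m and z of tube_c in the frame of lane1 between -0.004 and 0.013 m and (x of tube_d in the frame of lane0 between -0.007 and 0.007 m or x of tube_d in the frame of lane1 between -0.007 and 0.007 m or x of tube_d in the frame of lane2 between -0.007 and 0.007 m) and y of tube_d in the frame of lane1 between -0.014 and 0.014 m and z of tube_d in the frame of lane1 between -0.004 and 0.013 m and x of empty_0 in the frame of tray between -0.037 and 0.037 m and y of empty_0 in the frame of tray between -0.06 and 0.06 m and z of empty_0 in the frame of tray between -0.003 and 0.02 m and angle between the y axis of each of empty_0, empty_1, empty_2 and the y axis of tray, either way round below 0.3 rad and x of empty_1 in the frame of tray between -0.037 and 0.037 m and y of empty_1 in the frame of tray between -0.06 and 0.06 m and z of empty_1 in the frame of tray between -0.003 and 0.02 m and x of empty_2 in the frame of tray between -0.037 and 0.037 m and y of empty_2 in the frame of tray between -0.06 and 0.06 m and z of empty_2 in the frame of tray between -0.003 and 0.02 m and value of joint cover below 0.03 rad), for 0.3 s.
At the end, for the whole second after the job is handed in: The empty tube lies along the tray: within 37 mm across and 60 mm along of its middle, within 0.3 rad. Every tube of chips lies flat in a feeder lane of its own: within 7 mm across and 14 mm along of the lane's point, parallel within 0.05 rad. The cover is below 0.03 rad (all of step 3); the robot touches nothing.
It fails at once if the solder reel is moved by more than 3 cm (distance of solder_reel from where it was at the start of the episode above 0.03 m).
It fails at once if the fuse carton is moved by more than 3 cm (distance of fuse_carton from where it was at the start of the episode above 0.03 m).
It fails at once if the capacitor is moved by more than 3 cm (distance of capacitor from where it was at the start of the episode above 0.03 m).
Of tube_a, tube_b, tube_c, tube_d only 2 to 3 are there at a start; the rules pass over those that are not, and their reading is None.
Of empty_0, empty_1, empty_2 only 1 to 1 are there at a start; the rules pass over those that are not, and their reading is None.
At some moment in a run one of tube_a, tube_b, tube_c, tube_d, empty_0, empty_1, empty_2 may be knocked a few centimetres aside while the robot is not near it.
Once in a run the grip may slacken for a moment while it holds something.
It also fails if it takes over 210 s, if anything falls off the work surface, if the arm or the gripper's body presses on something with over 40 N, if the wrist force passes 120 N, or if a joint passes its speed limit or range.

ROBOT

A 6-joint arm with a two-finger parallel gripper is mounted at the origin on a cart in front of the work surface, level with it; the furniture and walls round the work are solid. World frame = base frame: x ahead of the robot, y to its left, z up, the work surface at z = 0. Lengths are in m, angles in rad, forces in N, time in s.
With the tool pointing down it reaches from about 0.3 to 0.775 m from the base axis. Payload 14.6 kg.
Tool frame: the origin (TCP) lies at the very end of the fingers, on their centre line; the grasp point (between the pads) lies 19 mm behind it; z points along the fingers, y is the line along which they close (so a half turn about z gives the same grasp; the last joint's range is limited). The gripper opens to 94 mm and grips with 3 to 60 N. Pads are 16 mm wide; open, the fingers measure 119 mm over their backs; the gripper's body (75 mm by 177 mm) begins 78 mm behind the grasp point.
Start: joints at [-1.294, 0.3, 1.521, -0, 1.321, -0.067], TCP at [0.185, -0.518, 0.205] pointing down, gripper open.
Joint ranges: [-3.03, 3.03], [-0.79, 2.21], [0.23, 2.52], [-1.04, 4.18], [0, 3.07], [-2.55, 2.55]. Speed limits (rad/s): [2.22, 2.22, 2.57, 3.14, 3.14, 3.14].

INTERFACE

Orientations are given as [roll, pitch, yaw] about the fixed x, y, z axes, in that order (R = Rz(yaw) Ry(pitch) Rx(roll)).
In Python, from station import ctrl gives the robot as it stands. The module is installed in compiled form; this text tells all that it offers.
- The arm moves only by the tool play_rows, never from a script. Its argument "commands" is a list of rows, each a list of 7 numbers: the shift along the tool's x, y, z in m, then the turn, a rotation vector about the tool's x, y, z in degrees, then the closure, from -1 (fully open) to 1 (shut). A call has 1 to 20 rows; each row shifts and turns the commanded pose from where the row before left it, along the tool's axes as they then stand; what a row does not reach is not made up. A row lasts 1/12 s, in which the tool goes at most 41.7 mm and 7.16 degrees, less where a joint would pass 70% of its speed; a pose out of reach is approached as far as the arm can. A call is refused whole if a number of a shift passes 0.0417 or a number of a turn 7.16, either way. A call with a gripper value outside its range is refused whole. The fingers move at their own pace and stop on an object; "force" is the grip in N (left out, the last holds). Time passes only in rows, so rows that do not move let the fingers close. It gives the time, the measured TCP pose, the force, the opening and the grip force at its end, in the units of the state.
- ctrl.get_obs(): the state, without advancing time (a new reading comes with each control period).
- ctrl.camera(name): name is "scene" or "top" or "wrist"; returns the picture (400x640x3 uint8, blue, green, red); there is no depth.
- ctrl.camera_model(name): a dict with "fx", "fy", "cx", "cy" (pixels), "rvec" (rotation vector, rad) and "tvec" (3), from world to camera coordinates, as OpenCV has them. Camera axes: x right, y down, z forward; pixel columns grow to the right and rows downward; lengths in m; the calibration is good to about 2 mm. The wrist camera is an equidistant fisheye: a pixel r from the principal point sees the ray r / f radians off the axis. A picture is of the moment at which its call begins: read the wrist's pose just before it. camera_model takes no time and is no camera call; for the wrist camera it gives the pose at the moment of the call.
- ctrl.hand_in(): hands the job in; it is judged then, once.
The state is a dict: "time_s": time; "qpos": joint angles; "joint_vel": joint speeds; "tau": joint torques, N m; "ee_pos": TCP position; "eef_rot": TCP orientation; "force": force on the tool from outside, world axes, zero at the start; "moment": the same for the moment, N m; "grip_width": finger opening in m; "grip_force": force on a finger pad.
Only numpy, scipy, OpenCV 4.12 (cv2) and the standard library are available. Lean on these libraries where they do the work, as an engineer would, in place of code of your own. Each camera call takes 0.05 s, during which the arm holds its last target. There are 200 camera calls.

## Working session

There is one attempt and no reset: what is moved stays moved. The work goes in short steps, Python scripts to look and compute and a tool call to move; the robot and the scene stay as the last step left them, time stands still between calls to the robot, and variables do not carry over. Pictures are saved under pics/ and viewed, at most 14 in all, crops included, and the job is handed in when it is done.

Besides the shell and the picture viewer there is one more tool, called after ">>>" as name([rows], argument=value, ...), one row to a line, values as JSON. play_rows: Moves the arm, as the interface text tells. Its arguments: {"type":"object","properties":{"commands":{"type":"array","items":{"type":"array","items":{"type":"number"}}},"force":{"type":"number"}},"required":["commands"]}

```bash
mkdir -p pics; cat > h.py <<'E'
import numpy as np, cv2
from station import ctrl
from scipy.spatial.transform import Rotation as R
def snap(n,f):
    m=ctrl.camera_model(n); im=ctrl.camera(n); cv2.imwrite(f'pics/{f}.png',im); np.save(f'pics/{f}.npy',m,allow_pickle=True); return im,m
def load(f): return cv2.imread(f'pics/{f}.png'), np.load(f'pics/{f}.npy',allow_pickle=True).item()
def proj(m,P,fish=False):
    P=np.atleast_2d(P).astype(float); Rm=cv2.Rodrigues(np.array(m['rvec'],float))[0]
    c=P@Rm.T+np.array(m['tvec']).ravel()
    if fish:
        r=np.hypot(c[:,0],c[:,1]); th=np.arctan2(r,c[:,2]); s=th/np.maximum(r,1e-9); x,y=c[:,0]*s,c[:,1]*s
    else: x,y=c[:,0]/c[:,2],c[:,1]/c[:,2]
    return np.c_[m['fx']*x+m['cx'],m['fy']*y+m['cy']]
def unproj(m,uv,z,fish=False):
    uv=np.atleast_2d(uv).astype(float); Rm=cv2.Rodrigues(np.array(m['rvec'],float))[0]; t=np.array(m['tvec']).ravel()
    x=(uv[:,0]-m['cx'])/m['fx']; y=(uv[:,1]-m['cy'])/m['fy']
    if fish:
        th=np.hypot(x,y); s=np.sin(th)/np.maximum(th,1e-9); d=np.c_[x*s,y*s,np.cos(th)]
    else: d=np.c_[x,y,np.ones(len(x))]
    d=d@Rm; C=-Rm.T@t
    z=np.broadcast_to(z,len(d)); return C+d*((z-C[2])/d[:,2])[:,None]
def st():
    o=ctrl.get_obs(); print('t',o['time_s'],'p',np.round(o['ee_pos'],4),'r',np.round(o['eef_rot'],4),'q',np.round(o['qpos'],3),'F',np.round(o['force'],1),'w',round(float(o['grip_width']),4),'gf',o['grip_force'])
E
python3 - <<'E'
from h import *
st()
for n in('scene','top','wrist'):
    im,m=snap(n,n+'0'); print(n,m['fx'],m['cx'],m['cy'],np.round(-cv2.Rodrigues(np.array(m['rvec'],float))[0].T@np.array(m['tvec']).ravel(),3))
E
```

```text
t 0.0 p [ 0.1853 -0.5176  0.2049] r [-3.1404e+00 -1.0000e-04  3.4380e-01] q [-1.294  0.3    1.522 -0.     1.321 -0.067] F [-0.3  1.1  0.2] w 0.0942 gf 0.0
scene 367.41963076666923 314.2753650284774 201.10497428240245 [-0.33   0.816  0.745]
top 376.6105530997305 321.0692799600061 199.87097003761522 [0.429 0.085 1.278]
wrist 309.70691628693146 323.67922153543606 202.45332915866766 [ 0.247 -0.495  0.384]
```

View pics/top0.png

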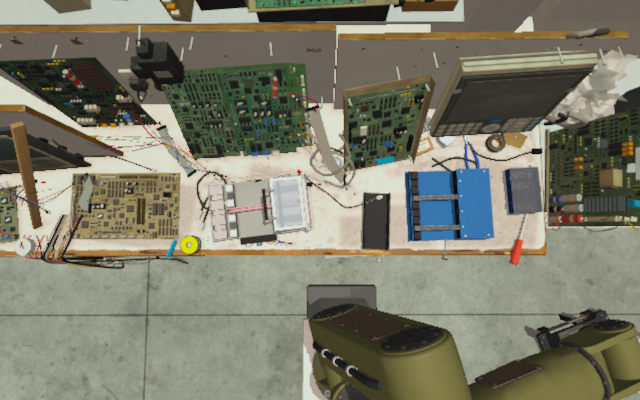

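View pics/scene0.png

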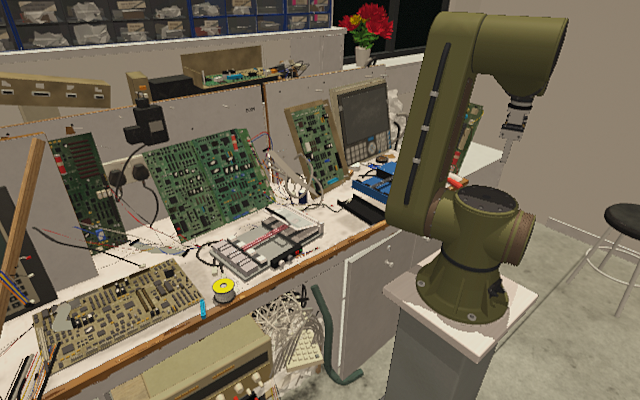

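Top view: feeder at about (260,208), with its cover on the right (−y) side; tray (375,220); rack (449,205); reel (190,244). I'll enlarge it.

```bash
python3 - <<'E'
from h import *
im,m=load('top0')
a=cv2.resize(im[160:260,195:325],None,fx=6,fy=5.9,interpolation=cv2.INTER_CUBIC)[:590]
cv2.imwrite('pics/c1.png',a)
b=cv2.resize(im[155:260,350:505],None,fx=5,fy=5,interpolation=cv2.INTER_CUBIC)
cv2.imwrite('pics/c2.png',b)
E
```

```text
(no output)
```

View pics/c1.png

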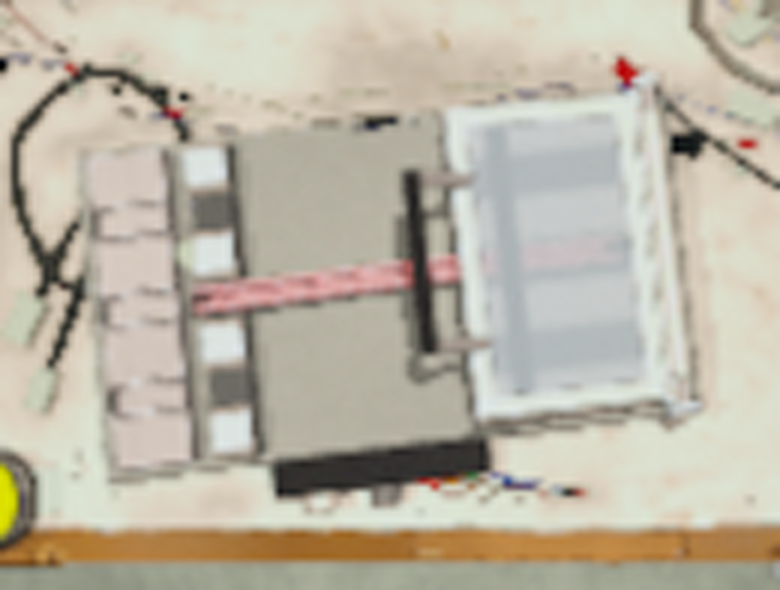

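View pics/c2.png

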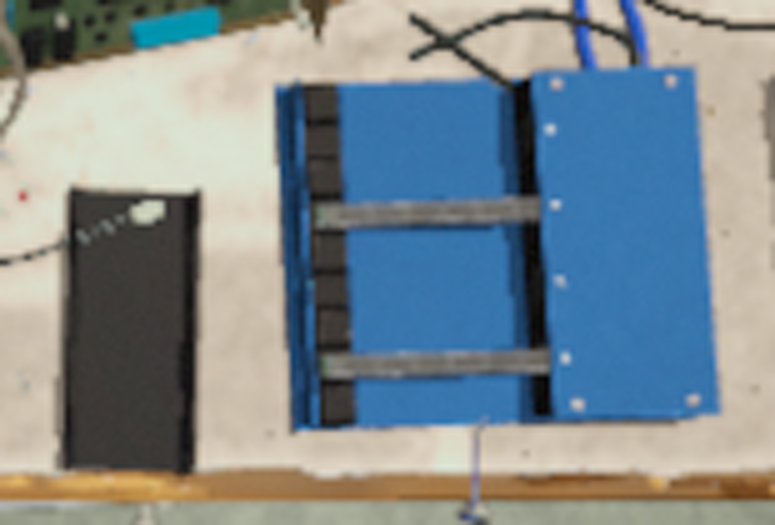

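```bash
python3 - <<'E'
from h import *
im,m=load('top0')
def c1(*p): p=np.array(p,float); return np.c_[195+p[:,0]/6-.0,160+p[:,1]/5.9]
def c2(*p): p=np.array(p,float); return np.c_[350+p[:,0]/5,155+p[:,1]/5]
def ang(a,b): d=b-a; return np.degrees(np.arctan2(d[1],d[0]))
def show(n,uv,z):
    P=unproj(m,uv,z); print(n,np.round(P[:,:2],4).tolist(),'len',np.round(np.linalg.norm(P[1]-P[0]),4),'mid',np.round(P.mean(0)[:2],4),'ang',round(ang(P[0],P[1]),2)); return P
show('bar(near->far)',c1((429,352),(411,172)),.075)
show('pink (far right->left)',c1((457,267),(193,298)),.039)
show('pink right under cover',c1((620,249),(193,298)),.039)
show('cover front near->far',c1((478,420),(445,110)),.05)
show('outlet left edge near->far',c1((110,478),(85,150)),.04)
show('white near far',c1((230,432),(205,165)),.03)
show('rack left near->far',c2((292,430),(278,87)),.02)
show('rack lip edge',c2((303,428),(290,87)),.036)
show('rack right',c2((718,412),(695,68)),.047)
show('mouth',c2((555,413),(532,70)),.047)
show('tubeA right->left',c2((540,208),(318,216)),.031)
show('tubeB',c2((550,361),(322,367)),.031)
show('tray L',c2((64,470),(70,190)),.023)
show('tray R',c2((191,470),(199,190)),.023)
h,w=0,0
# pink mask
hsv=im.astype(int); mk=(hsv[...,2]-hsv[...,1]>40)&(hsv[...,0]-hsv[...,1]>10); mk[:,:225]=0; mk[:,275:]=0; mk[:195]=0; mk[:220][:]=mk[:220]; mk[220:]=0
ys,xs=np.nonzero(mk); P=unproj(m,np.c_[xs,ys],.037)
p=np.polyfit(P[:,1],P[:,0],1); print('pink line x=%.4f*y+%.4f'%tuple(p), P[:,1].min(),P[:,1].max(),len(xs))
E
```

```text
bar(near->far) [[0.4777, 0.2701], [0.576, 0.2807]] len 0.0988 mid [0.5269 0.2754] ang 6.11
pink (far right->left) [[0.5267, 0.2606], [0.5101, 0.406]] len 0.1463 mid [0.5184 0.3333] ang 96.52
pink right under cover [[0.5363, 0.1708], [0.5101, 0.406]] len 0.2367 mid [0.5232 0.2884] ang 96.37
cover front near->far [[0.4411, 0.247], [0.6139, 0.2663]] len 0.1738 mid [0.5275 0.2567] ang 6.37
outlet left edge near->far [[0.4101, 0.4494], [0.5938, 0.4672]] len 0.1846 mid [0.502  0.4583] ang 5.55
white near far [[0.4353, 0.3865], [0.5862, 0.403]] len 0.1518 mid [0.5107 0.3948] ang 6.24
rack left near->far [[0.4069, -0.1931], [0.6369, -0.1896]] len 0.23 mid [ 0.5219 -0.1914] ang 0.85
rack lip edge [[0.4084, -0.1967], [0.6342, -0.1941]] len 0.2257 mid [ 0.5213 -0.1954] ang 0.67
rack right [[0.4177, -0.463], [0.6434, -0.4584]] len 0.2257 mid [ 0.5305 -0.4607] ang 1.15
mouth [[0.4175, -0.3576], [0.6427, -0.3512]] len 0.2253 mid [ 0.5301 -0.3544] ang 1.62
tubeA right->left [[0.5528, -0.3587], [0.5483, -0.2115]] len 0.1472 mid [ 0.5505 -0.2851] ang 91.76
tubeB [[0.4515, -0.3614], [0.4483, -0.2114]] len 0.15 mid [ 0.4499 -0.2864] ang 91.23
tray L [[0.3813, -0.0413], [0.5675, -0.0481]] len 0.1862 mid [ 0.4744 -0.0447] ang -2.09
tray R [[0.381, -0.1251], [0.567, -0.1344]] len 0.1862 mid [ 0.474  -0.1298] ang -2.86Traceback (most recent call last):
  File "<stdin>", line 26, in <module>
    raise TypeError("expected non-empty vector for x")
TypeError: expected non-empty vector for x
```

```bash
cat >> h.py <<'E'
def plan(p,rpy=None,step=.035,o=None):
    """print rows: turn in place (tool axes) then shift, from present pose"""
    o=ctrl.get_obs(); R0=R.from_euler('xyz',o['eef_rot']); p0=np.array(o['ee_pos'])
    R1=R0 if rpy is None else R.from_euler('xyz',rpy)
    rv=np.degrees((R0.inv()*R1).as_rotvec()); n=max(1,int(np.ceil(np.abs(rv).max()/6.9)))
    d=R1.inv().apply(np.array(p)-p0); k=max(1,int(np.ceil(np.linalg.norm(d)/step)))
    print('turn',n,'x',np.round(rv/n,2),' shift',k,'x',np.round(d/k,4))
E
python3 - <<'E'
from h import *
plan((.527,.275,.22),(np.pi,0,.11),.04)
E
```

```text
turn 2 x [-0.02  0.    6.7 ]  shift 22 x [ 0.0194 -0.0341 -0.0007]
```

>>> play_rows([
  [0,0,0,0,0,6.7,0.5],
  [0,0,0,0,0,6.7,0.5],
  [0.021,-0.037,-0.0007,0,0,0,0.5],
  [0.021,-0.037,-0.0007,0,0,0,0.5],
  [0.021,-0.037,-0.0007,0,0,0,0.5],
  [0.021,-0.037,-0.0007,0,0,0,0.5],
  [0.021,-0.037,-0.0007,0,0,0,0.5],
  [0.021,-0.037,-0.0007,0,0,0,0.5],
  [0.021,-0.037,-0.0007,0,0,0,0.5],
  [0.021,-0.037,-0.0007,0,0,0,0.5],
  [0.021,-0.037,-0.0007,0,0,0,0.5],
  [0.021,-0.037,-0.0007,0,0,0,0.5],
  [0.021,-0.037,-0.0007,0,0,0,0.5],
  [0.021,-0.037,-0.0007,0,0,0,0.5],
  [0.021,-0.037,-0.0007,0,0,0,0.5],
  [0.021,-0.037,-0.0007,0,0,0,0.5],
  [0.021,-0.037,-0.0007,0,0,0,0.5],
  [0.021,-0.037,-0.0007,0,0,0,0.5],
], force=15)

```text
time_s: 1.65
ee_pos: [0.4491, 0.0968, 0.2164]
eef_rot: [3.142, -0.0, 0.11]
force: [-0.1, 0.1, 0.9]
grip_width: 0.0232
grip_force: 0.0
```

```bash
python3 - <<'E'
from h import *
st(); plan((.527,.275,.22),(np.pi,0,.11),.04)
E
```

```text
t 1.65 p [0.4491 0.0968 0.2164] r [ 3.1416e+00 -2.0000e-04  1.1030e-01] q [ 0.133  0.087  1.749 -0.     1.305  1.593] F [-0.1  0.1  0.9] w 0.0232 gf 0.0
turn 1 x [ 0.   -0.01  0.02]  shift 5 x [ 0.0194 -0.0337 -0.0007]
```

>>> play_rows([
  [0.0194,-0.0337,-0.0007,0,0,0,0.5],
  [0.0194,-0.0337,-0.0007,0,0,0,0.5],
  [0.0194,-0.0337,-0.0007,0,0,0,0.5],
  [0.0194,-0.0337,-0.0007,0,0,0,0.5],
  [0.0194,-0.0337,-0.0007,0,0,0,0.5],
  [0,0,0,0,0,0,0.5],
  [0,0,0,0,0,0,0.5],
])

```text
time_s: 2.23
ee_pos: [0.5266, 0.2738, 0.2186]
eef_rot: [3.141, 0.002, 0.112]
force: [0.1, -0.0, 0.2]
grip_width: 0.0237
grip_force: 0.0
```

```bash
python3 - <<'E'
from h import *
st(); im,m=snap('wrist','w1'); print(m['tvec'])
E
```

```text
t 2.2333 p [0.5266 0.2738 0.2186] r [3.141e+00 1.800e-03 1.120e-01] q [ 0.418  0.39   1.371 -0.     1.383  1.877] F [ 0.1 -0.   0.2] w 0.0237 gf 0.0
[0.2140698  0.5125143  0.52857178]
```

View pics/w1.png

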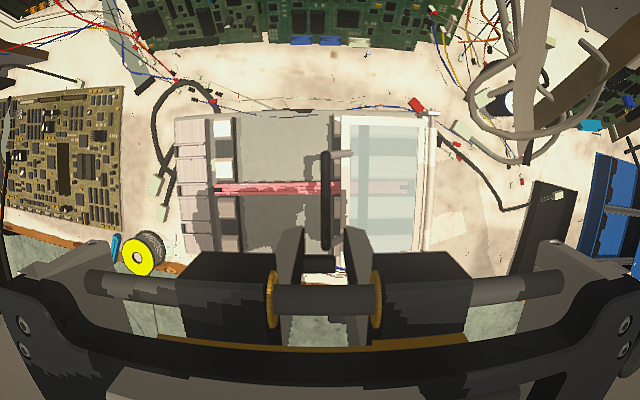

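Wrist view: handle bar from (325,152) to (326,250), pink tube from (214,190) to (414,187) in the middle lane. Fingers straddle the bar near (330,240).

```bash
python3 - <<'E'
from h import *
im,m=load('w1')
for n,a,z in (('bar',[(325,152),(326,250)],.075),('pink',[(214,190),(414,187)],.039),('coverfront',[(342,115),(341,250)],.053),('covback',[(428,112),(425,250)],.05),('stopL',[(236,118),(240,250)],.04)):
    print(n,np.round(unproj(m,a,z,True),4).tolist())
for y in(-.05,.0,.05): 
  print(np.round(proj(m,[[.527+y,.275+y*.11,.075]],True)))
E
```

```text
bar [[0.5703, 0.2782, 0.075], [0.4626, 0.2649, 0.075]]
pink [[0.5088, 0.4085, 0.039], [0.5396, 0.1661, 0.039]]
coverfront [[0.612, 0.264, 0.053], [0.4557, 0.2459, 0.053]]
covback [[0.6306, 0.1655, 0.05], [0.4642, 0.1399, 0.05]]
stopL [[0.598, 0.3862, 0.04], [0.4347, 0.3716, 0.04]]
[[323. 238.]]
[[323. 193.]]
[[324. 145.]]
```

>>> play_rows([
  [0,0,0.03,0,0,-0.3,0.5],
  [0,0,0.03,0,0,0,0.5],
  [0,0,0.03,0,0,0,0.5],
  [0,0,0.03,0,0,0,0.5],
  [0,0,0.025,0,0,0,0.5],
  [0,0,0.015,0,0,0,0.5],
  [0,0,0,0,0,0,0.5],
  [0,0,0,0,0,0,1],
  [0,0,0,0,0,0,1],
  [0,0,0,0,0,0,1],
  [0,0,0,0,0,0,1],
  [0,0,0,0,0,0,1],
], force=15)

```text
time_s: 3.28
ee_pos: [0.5256, 0.2755, 0.0615]
eef_rot: [-3.135, -0.001, 0.115]
force: [-9.9, 28.1, 5.4]
grip_width: 0.0147
grip_force: 15.0
```

```bash
python3 - <<'E'
from h import *
st()
r=.1393; a0=np.arctan2(25,137)
for N in(16,):
  th=np.linspace(0,1.5,N+1)
  y=-r*np.cos(a0+th); z=-r*np.sin(a0+th)
  for i in range(N): print(round(th[i+1],3),[round(y[i]-y[i+1],4)*1, round(z[i+1]-z[i],4)])
E
```

```text
t 3.2833 p [0.5256 0.2755 0.0615] r [-3.1352e+00 -1.1000e-03  1.1520e-01] q [0.419 0.544 1.532 0.007 1.063 1.871] F [-9.9 28.1  5.4] w 0.0147 gf 15.006916522979736
0.094 [np.float64(-0.0029), np.float64(-0.0127)]
0.188 [np.float64(-0.0041), np.float64(-0.0124)]
0.281 [np.float64(-0.0053), np.float64(-0.0119)]
0.375 [np.float64(-0.0064), np.float64(-0.0114)]
0.469 [np.float64(-0.0074), np.float64(-0.0108)]
0.562 [np.float64(-0.0084), np.float64(-0.01)]
0.656 [np.float64(-0.0093), np.float64(-0.0092)]
0.75 [np.float64(-0.0101), np.float64(-0.0083)]
0.844 [np.float64(-0.0108), np.float64(-0.0073)]
0.938 [np.float64(-0.0115), np.float64(-0.0063)]
1.031 [np.float64(-0.012), np.float64(-0.0052)]
1.125 [np.float64(-0.0124), np.float64(-0.004)]
1.219 [np.float64(-0.0127), np.float64(-0.0028)]
1.312 [np.float64(-0.013), np.float64(-0.0016)]
1.406 [np.float64(-0.013), np.float64(-0.0004)]
1.5 [np.float64(-0.013), np.float64(0.0008)]
```

>>> play_rows([
  [0,-0.002,0,0,0,0,1],
  [0,-0.0022,0,0,0,0,1],
  [0,0,0,0,0,0,1],
  [0,0,0,0,0,0,1],
], force=15)

```text
time_s: 3.62
ee_pos: [0.5253, 0.2782, 0.0613]
eef_rot: [-3.138, -0.0, 0.115]
force: [-8.9, 17.7, 5.2]
grip_width: 0.0094
grip_force: 15.0
```

>>> play_rows([
  [0,-0.002,0,0,0,0,1],
  [0,0.003,-0.0127,0,0,0,1],
  [0,0.0041,-0.0124,0,0,0,1],
  [0,0.0053,-0.0119,0,0,0,1],
  [0,0.0064,-0.0114,0,0,0,1],
  [0,0.0074,-0.0108,0,0,0,1],
  [0,0,0,0,0,0,1],
  [0,0,0,0,0,0,1],
], force=15)

```text
time_s: 4.28
ee_pos: [0.5279, 0.2479, 0.1179]
eef_rot: [3.136, 0.006, 0.112]
force: [-2.2, -18.1, -13.3]
grip_width: 0.0095
grip_force: 15.0
```

>>> play_rows([
  [0,0.0105,-0.01,0,0,0,1],
  [0,0.0095,-0.0092,0,0,0,1],
  [0,0.0101,-0.0083,0,0,0,1],
  [0,0.0108,-0.0073,0,0,0,1],
  [0,0.0115,-0.0063,0,0,0,1],
  [0,0,0,0,0,0,1],
], force=15)

```text
time_s: 4.78
ee_pos: [0.5338, 0.1965, 0.1594]
eef_rot: [3.139, 0.005, 0.112]
force: [-4.1, -9.7, -14.2]
grip_width: 0.0088
grip_force: 15.0
```

>>> play_rows([
  [0,0.012,-0.0045,0,0,0,1],
  [0,0.0124,-0.0035,0,0,0,1],
  [0,0.0127,-0.0025,0,0,0,1],
  [0,0.013,-0.0016,0,0,0,1],
  [0,0.013,-0.0004,0,0,0,1],
  [0,0.009,0.0006,0,0,0,1],
  [0,0,0,0,0,0,1],
  [0,0,0,0,0,0,1],
], force=15)

```text
time_s: 5.45
ee_pos: [0.5438, 0.1288, 0.1728]
eef_rot: [-3.141, -0.002, 0.114]
force: [0.3, 4.7, 3.3]
grip_width: 0.0213
grip_force: 2.0
```

```bash
python3 - <<'E'
from h import *
st(); y=[.2782,.2479,.1965];z=[.0613,.1179,.1594]
o=ctrl.get_obs(); x=[.5253,.5279,.5338]+[o['ee_pos'][0]]; y.append(o['ee_pos'][1]); z.append(o['ee_pos'][2])
l=np.array([-np.sin(.115),np.cos(.115)]); s=np.c_[x,y]@l; z=np.array(z)
A=np.c_[2*s,2*z,np.ones(4)]; c=np.linalg.lstsq(A,s**2+z**2,rcond=None)[0]; print(c,np.sqrt(c[2]+c[0]**2+c[1]**2), np.arctan2(z-c[1],s-c[0])-.18)
E
```

```text
t 5.45 p [0.5438 0.1288 0.1728] r [-3.1413e+00 -1.6000e-03  1.1430e-01] q [0.167 0.346 1.538 0.    1.256 1.623] F [0.3 4.7 3.3] w 0.0213 gf 1.9698107242584229
[0.06957949 0.02152597 0.01766483] 0.15155693095480657 [0.08509357 0.51278893 0.95399293 1.41754365]
```

>>> play_rows([
  [0,0,0,0,0,0,1],
  [0,0,0,0,0,0,1],
  [0,0,0,0,0,0,1],
], force=15)

```text
time_s: 5.7
ee_pos: [0.5436, 0.1294, 0.1724]
eef_rot: [3.141, -0.001, 0.116]
force: [1.8, 3.9, 4.8]
grip_width: 0.0091
grip_force: 15.0
```

```bash
python3 - <<'E'
from h import *
st(); im,m=snap('wrist','w2')
E
```

```text
t 5.7 p [0.5436 0.1294 0.1724] r [ 3.1414e+00 -1.0000e-03  1.1580e-01] q [ 0.168  0.347  1.537 -0.     1.256  1.623] F [1.8 3.9 4.8] w 0.0091 gf 14.998272210359573
```

View pics/w2.png

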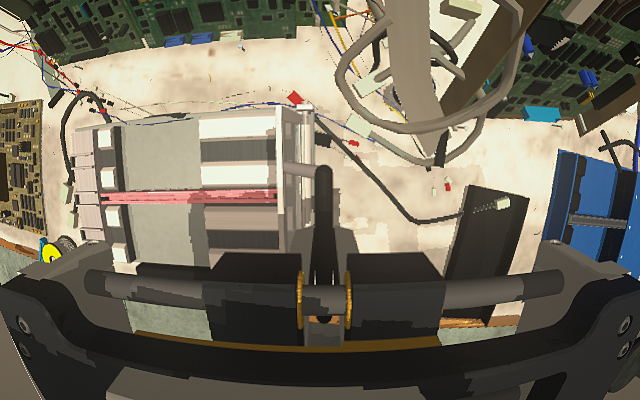

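>>> play_rows([
  [0,0,0,0,0,0,0.45],
  [0,0,0,0,0,0,0.45],
  [0,0,0,0,0,0,0.45],
  [0,0,-0.03,0,0,0,0.45],
  [0,0,-0.04,0,0,0,0.45],
  [0,-0.02,-0.03,0,0,-6,0.45],
  [0,0,0,0,0,-7,0.3],
  [0,0,0,0,0,-7,0.3],
  [0,0,0,0,0,-7,0.3],
  [0,0,0,0,0,-7,0.3],
  [0,0,0,0,0,-7,0.3],
  [0,0,0,0,0,-7,0.3],
  [0,0,0,0,0,-7,0.3],
  [0,0,0,0,0,-7,0.3],
  [0,0,0,0,0,-7,0.3],
  [0,0,0,0,0,-7,0.3],
  [0,0,0,0,0,-7,0.3],
  [0,0,0,0,0,-7,0.3],
  [0,0,0,0,0,0,0.3],
])

```text
time_s: 7.33
ee_pos: [0.5409, 0.1488, 0.2717]
eef_rot: [-3.141, 0.0, 1.692]
force: [0.4, -0.0, 0.0]
grip_width: 0.033
grip_force: 0.0
```

```bash
python3 - <<'E'
from h import *
st(); plan((.5225,.302,.15),(np.pi,0,1.686),.04)
E
```

```text
t 7.3333 p [0.5409 0.1488 0.2717] r [-3.1406e+00  3.0000e-04  1.6919e+00] q [ 0.203  0.284  1.388 -0.     1.47   0.082] F [ 0.4 -0.   0. ] w 0.033 gf 0.0
turn 1 x [-0.06  0.02  0.34]  shift 5 x [ 0.0309 -0.0001  0.0243]
```

>>> play_rows([
  [0.0309,0,0,0,0,0.3,0.3],
  [0.0309,0,0.01,0,0,0,0.3],
  [0.0309,0,0.03,0,0,0,0.3],
  [0.0309,0,0.04,0,0,0,0.3],
  [0.0309,0,0.04,0,0,0,0.3],
  [0,0,0,0,0,0,0.3],
  [0,0,0,0,0,0,0.3],
])

```text
time_s: 7.92
ee_pos: [0.5242, 0.2911, 0.1653]
eef_rot: [-3.138, 0.002, 1.679]
force: [0.4, -0.6, 0.8]
grip_width: 0.0329
grip_force: 0.0
```

```bash
cat >> h.py <<'E'
def pinkmask(im):
    i=im.astype(int); return ((i[...,2]-i[...,1]>45)&(i[...,0]-i[...,1]>-5)&(i[...,2]>120)).astype(np.uint8)
E
python3 - <<'E'
from h import *
st(); im,m=snap('wrist','w3'); t,mt=snap('top','top1')
k=pinkmask(im); n,l,s,c=cv2.connectedComponentsWithStats(k)
for j in np.argsort(-s[1:,4])[:4]+1:
    ys,xs=np.nonzero(l==j); P=unproj(m,np.c_[xs,ys],.037,True)[:,:2]; v=P-P.mean(0); d=np.linalg.svd(v,full_matrices=False)[2][0]; print(s[j],P.mean(0),np.degrees(np.arctan2(*d[::-1]))%180, np.ptp(v@d))
vis=np.vstack([im,cv2.resize(t[150:260,190:510],(640,220))]); cv2.imwrite('pics/v3.png',vis[:600])
E
```

```text
t 7.9167 p [0.5242 0.2911 0.1653] r [-3.1380e+00  1.5000e-03  1.6789e+00] q [ 0.446  0.446  1.417 -0.     1.283  0.338] F [ 0.4 -0.6  0.8] w 0.0329 gf 0.0
[321 126   6   7  13] [0.51616786 0.35976475] 134.5033629428452 0.006504957245667729
[327 269   2   7  13] [0.53718909 0.20795388] 98.34222356863998 0.00741504584179499
[514 318   5   6  11] [0.81059091 0.14574947] 63.933642023679496 0.008315854613963064
[330 258   2   5   9] [0.53881945 0.22325463] 100.90750377417993 0.004821932796526464
```

View pics/v3.png

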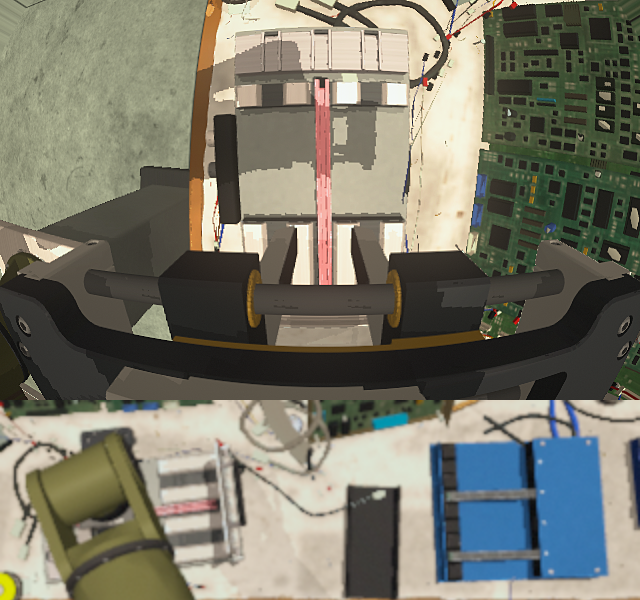

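Wrist view: the pink tube runs from (321,78) to (325,283) between the fingers, and the base edges at row 150 are near 237 and 408. The cover is up in the top view.

```bash
python3 - <<'E'
from h import *
im,m=load('w3')
p=unproj(m,[(321.5,82),(324.5,283)],.039,True); print(p, np.degrees(np.arctan2(*(p[1]-p[0])[[1,0]]))%180)
print(unproj(m,[(238,150),(408,150),(238,120),(408,120)],.014,True))
print(proj(m,[[.5242,.2911,.04]],True))
print('block edges', unproj(m,[(312,95),(330,95),(237,95),(407,95)],.035,True))
st(); plan((.5220,.302,.034),(np.pi,0,1.688),.03)
E
```

```text
[[0.50942801 0.40561177 0.039     ]
 [0.53531579 0.19526457 0.039     ]] 97.01620433018824
[[0.42572151 0.32855317 0.014     ]
 [0.61008023 0.34855608 0.014     ]
 [0.42293744 0.36133235 0.014     ]
 [0.6057885  0.38108715 0.014     ]]
[[323.87639733 197.78482661]]
block edges [[0.50142351 0.39211807 0.035     ]
 [0.5190829  0.39399311 0.035     ]
 [0.42527744 0.38671027 0.035     ]
 [0.59620568 0.40497616 0.035     ]]
t 8.0167 p [0.5259 0.2903 0.1684] r [ 3.1401e+00 -3.0000e-04  1.6783e+00] q [ 0.444  0.442  1.415 -0.     1.283  0.336] F [-0.8 -1.1 -0.2] w 0.0328 gf 0.0
turn 1 x [ 0.08 -0.01 -0.56]  shift 5 x [ 0.0024 -0.0005  0.0269]
```

>>> play_rows([
  [0.004,-0.001,0.03,0,0,-0.5,0.3],
  [0.004,-0.001,0.03,0,0,0,0.3],
  [0.004,0,0.03,0,0,0,0.3],
  [0,0,0.03,0,0,0,0.3],
  [0,0,0.02,0,0,0,0.3],
  [0,0,0.008,0,0,0,0.3],
  [0,0,0,0,0,0,0.3],
  [0,0,0,0,0,0,1],
  [0,0,0,0,0,0,1],
  [0,0,0,0,0,0,1],
  [0,0,0,0,0,0,1],
], force=20)

```text
time_s: 8.93
ee_pos: [0.5227, 0.3027, 0.0208]
eef_rot: [3.139, -0.001, 1.689]
force: [-1.1, -2.0, 6.4]
grip_width: 0.0136
grip_force: 20.0
```

>>> play_rows([
  [0,0,-0.015,0,0,0,1],
  [0,0,-0.035,0,0,0,1],
  [0,0,-0.04,0,0,0,1],
  [0,0,-0.04,0,0,0,1],
  [0,0,-0.04,0,0,0,1],
  [0,0,-0.04,0,0,0,1],
  [0,0,-0.04,0,0,0,1],
  [0,0,-0.03,0,0,0,1],
  [0,0,0,0,0,-6.7,1],
  [0,0,0,0,0,-6.7,1],
  [0,0,0,0,0,-6.7,1],
  [0,0,0,0,0,-6.7,1],
  [0,0,0,0,0,-6.7,1],
  [0,0,0,0,0,-6.7,1],
  [0,0,0,0,0,-6.7,1],
  [0,0,0,0,0,-6.7,1],
  [0,0,0,0,0,-6.7,1],
  [0,0,0,0,0,-6.7,1],
  [0,0,0,0,0,-6.7,1],
  [0,0,0,0,0,-6.7,1],
], force=25)

```text
time_s: 10.6
ee_pos: [0.5218, 0.3024, 0.2999]
eef_rot: [3.141, 0.001, 3.098]
force: [-0.4, -0.3, -0.9]
grip_width: 0.0139
grip_force: 25.0
```

```bash
python3 - <<'E'
from h import *
st(); plan((.459,-.087,.28),(np.pi,0,3.10),.035)
E
```

```text
t 10.6 p [0.5218 0.3024 0.2999] r [3.1412e+00 8.0000e-04 3.0984e+00] q [ 0.464  0.373  1.208 -0.     1.559 -1.063] F [-0.4 -0.3 -0.9] w 0.0139 gf 24.997167885303497
turn 1 x [ 0.02  0.04 -0.09]  shift 12 x [ 0.0039 -0.0326  0.0017]
```

>>> play_rows([
  [0.0039,-0.0326,0.0,0,0,0,1],
  [0.0039,-0.0326,0.0,0,0,0,1],
  [0.0039,-0.0326,0.0,0,0,0,1],
  [0.0039,-0.0326,0.0,0,0,0,1],
  [0.0039,-0.0326,0.0,0,0,0,1],
  [0.0039,-0.0326,0.0,0,0,0,1],
  [0.0039,-0.0326,0.0,0,0,0,1],
  [0.0039,-0.0326,0.0,0,0,0,1],
  [0.0039,-0.0326,0.0,0,0,0,1],
  [0.0039,-0.0326,0.0,0,0,0,1],
  [0.0039,-0.0326,0.0,0,0,0,1],
  [0.0039,-0.0326,0.0,0,0,0,1],
  [0,0,0.03,0,0,0,1],
  [0,0,0.04,0,0,0,1],
  [0,0,0.04,0,0,0,1],
  [0,0,0.04,0,0,0,1],
  [0,0,0.04,0,0,0,1],
  [0,0,0.03,0,0,0,1],
  [0,0,0,0,0,0,1],
])

```text
time_s: 12.18
ee_pos: [0.4534, -0.0853, 0.0749]
eef_rot: [3.14, -0.007, 3.093]
force: [0.4, 0.4, -1.7]
grip_width: 0.014
grip_force: 25.0
```

```bash
python3 - <<'E'
from h import *
st(); im,m=snap('wrist','w4'); plan((.459,-.087,.010),(np.pi,0,3.10),.035)
E
```

```text
t 12.1833 p [ 0.4534 -0.0853  0.0749] r [ 3.14   -0.0073  3.0926] q [-0.266  0.272  1.893  0.     0.984 -1.787] F [ 0.4  0.4 -1.7] w 0.014 gf 24.99719202518463
turn 1 x [ 0.05 -0.22 -0.42]  shift 2 x [-0.0021 -0.0005  0.034 ]
```

View pics/w4.png

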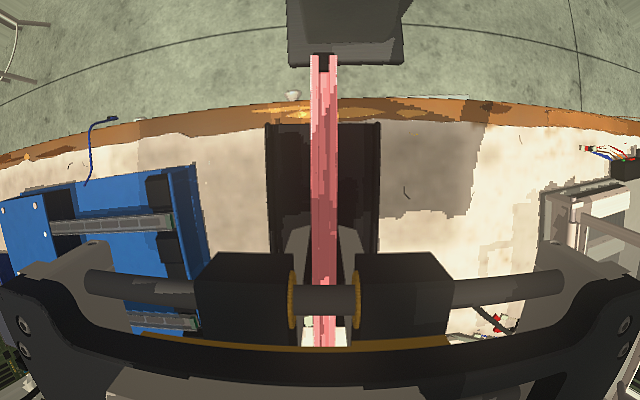

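Pink tube centred over the tray (tube at column 323, tray 268–380). Lowering and releasing.

>>> play_rows([
  [-0.003,0,0.03,0,0,0,1],
  [0,0,0.025,0,0,0,1],
  [0,0,0.013,0,0,0,1],
  [0,0,0,0,0,0,1],
  [0,0,0,0,0,0,1],
  [0,0,0,0,0,0,0.4],
  [0,0,0,0,0,0,0.2],
  [0,0,0,0,0,0,0.2],
  [0,0,0,0,0,0,0.2],
  [0,0,-0.03,0,0,0,0.2],
  [0,0,-0.04,0,0,0,0.2],
  [0,0,-0.04,0,0,0,0.2],
  [0,0,-0.04,0,0,0,0.2],
])

```text
time_s: 13.32
ee_pos: [0.4585, -0.0861, 0.1633]
eef_rot: [3.142, -0.0, 3.093]
force: [0.4, -1.0, 0.2]
grip_width: 0.038
grip_force: 0.0
```

```bash
python3 - <<'E'
from h import *
st(); im,m=load('top0')
# grip point at rack y=+75; tube mid estimate
d=np.array([-.021,.99978])
for x,y in((.5505,-.2851),(.4499,-.2864)): pass
plan((.549,-.235,.2),(np.pi,0,np.pi/2+.021),.035)
E
```

```text
t 13.3167 p [ 0.4585 -0.0861  0.1633] r [ 3.1416e+00 -1.0000e-04  3.0927e+00] q [-0.264  0.156  1.801  0.     1.185 -1.786] F [ 0.4 -1.   0.2] w 0.038 gf 0.0
turn 13 x [-0.   -0.    6.61]  shift 6 x [-0.0251  0.0146 -0.0061]
```

>>> play_rows([
  [0,0,-0.03,0,0,0,0.2],
  [0,0,0,0,0,6.61,0.2],
  [0,0,0,0,0,6.61,0.2],
  [0,0,0,0,0,6.61,0.2],
  [0,0,0,0,0,6.61,0.2],
  [0,0,0,0,0,6.61,0.2],
  [0,0,0,0,0,6.61,0.2],
  [0,0,0,0,0,6.61,0.2],
  [0,0,0,0,0,6.61,0.2],
  [0,0,0,0,0,6.61,0.2],
  [0,0,0,0,0,6.61,0.2],
  [0,0,0,0,0,6.61,0.2],
  [0,0,0,0,0,6.61,0.2],
  [0,0,0,0,0,6.5,0.2],
])

```text
time_s: 14.48
ee_pos: [0.459, -0.0862, 0.1915]
eef_rot: [3.141, 0.0, 1.589]
force: [0.3, -0.6, 0.1]
grip_width: 0.0375
grip_force: 0.0
```

>>> play_rows([
  [-0.0286,0.0146,0,0,0,0,0.2],
  [-0.0286,0.0146,0,0,0,0,0.2],
  [-0.0286,0.0146,0,0,0,0,0.2],
  [-0.0286,0.0146,0,0,0,0,0.2],
  [-0.0286,0.0146,0,0,0,0,0.2],
  [-0.0286,0.0146,0.01,0,0,0,0.2],
  [0,0,0.02,0,0,0,0.2],
  [0,0,0,0,0,0,0.2],
  [0,0,0,0,0,0,0.2],
])

```text
time_s: 15.23
ee_pos: [0.5501, -0.2552, 0.1607]
eef_rot: [-3.14, -0.001, 1.595]
force: [0.1, -0.4, 0.7]
grip_width: 0.0377
grip_force: 0.0
```

```bash
python3 - <<'E'
from h import *
st(); im,m=snap('wrist','w5'); t,mt=snap('top','top2')
cv2.imwrite('pics/v5.png',np.vstack([im,cv2.resize(t[150:250,190:510],(640,200))]))
E
```

```text
t 15.2333 p [ 0.5501 -0.2552  0.1607] r [-3.1396e+00 -1.2000e-03  1.5947e+00] q [-0.495  0.464  1.402  0.     1.278 -0.519] F [ 0.1 -0.4  0.7] w 0.0377 gf 0.0
```

View pics/v5.png

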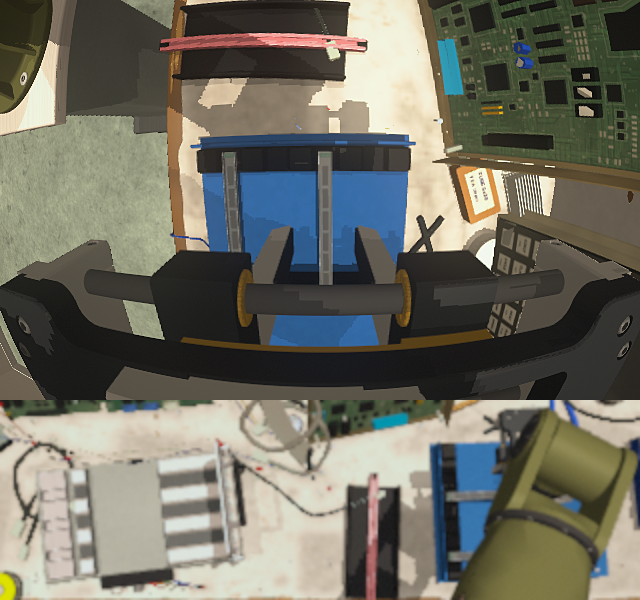

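Pink tube lies along the tray. Tube A runs (325,152)–(325,285), tube B (230,152)–(235,248); front lip at row 136.

```bash
python3 - <<'E'
from h import *
im,m=load('w5')
for n,a,z in(('A',[(325,152),(325,280)],.031),('B',[(230,152),(235,245)],.031),('lip',[(195,140),(412,142)],.036),('base',[(204,200),(408,200)],.003)):
    p=unproj(m,a,z,True); d=p[1]-p[0]; print(n,np.round(p[:,:2],4).tolist(),np.degrees(np.arctan2(d[1],d[0])))
print(proj(m,[[.5501,-.2552,.031]],True))
E
```

```text
A [[0.5502, -0.2092], [0.5537, -0.3492]] -88.56675018182086
B [[0.4527, -0.2099], [0.4541, -0.311]] -89.2273515190032
lip [[0.4154, -0.1965], [0.6371, -0.1953]] 0.32008111871660344
base [[0.4097, -0.2677], [0.6465, -0.262]] 1.371155874205922
[[323.76440952 197.14953226]]
```

>>> play_rows([
  [0.005,0.0012,0.03,0,0,0,0.2],
  [0,0,0.035,0,0,0,0.2],
  [0,0,0.03,0,0,0,0.2],
  [0,0,0.03,0,0,0,0.2],
  [0,0,0.015,0,0,0,0.2],
  [0,0,0.005,0,0,0,0.2],
  [0,0,0,0,0,0,0.2],
  [0,0,0,0,0,0,1],
  [0,0,0,0,0,0,1],
  [0,0,0,0,0,0,1],
  [0,0,0,0,0,0,1],
  [0,0,0,0,0,0,1],
], force=30)

```text
time_s: 16.33
ee_pos: [0.5523, -0.2508, 0.0173]
eef_rot: [3.14, 0.001, 1.595]
force: [-1.2, 2.0, 6.6]
grip_width: 0.0147
grip_force: 30.0
```

```bash
python3 - <<'E'
from h import *
st()
# tilt rows: rotate the tube about its rear end bottom (rear: 195 mm behind grip, underside 6mm above tip), N steps of dth about tool y
o=ctrl.get_obs(); th=.105; N=8
# tool frame: x forward along tube, z down; pivot in tool frame (-.195, 0, -.006)
piv=np.array([-.195,0,-.006]); Rt=R.from_rotvec([0,th/N,0])
print('sign check z of tool x in world after turn', (R.from_euler('xyz',o['eef_rot'])*Rt).apply([1,0,0]))
for s in(1,-1):
    Rt=R.from_rotvec([0,s*th/N,0]); print(s, 'deg',np.degrees(s*th/N),'shift',piv-Rt.apply(piv), 'wz',(R.from_euler('xyz',o['eef_rot'])*Rt).apply([1,0,0])[2])
E
```

```text
t 16.3333 p [ 0.5523 -0.2508  0.0173] r [3.1402e+00 7.0000e-04 1.5948e+00] q [-0.487  0.631  1.51   0.     1.    -0.511] F [-1.2  2.   6.6] w 0.0147 gf 30.001544952392578
sign check z of tool x in world after turn [-0.02405728  0.99963386  0.01238481]
1 deg 0.7520071061092055 shift [ 6.19520817e-05  0.00000000e+00 -2.55981831e-03] wz 0.012384808761850094
-1 deg -0.7520071061092055 shift [-9.55433964e-05  0.00000000e+00  2.55878473e-03] wz -0.013864403640581273
```

>>> play_rows([
  [0,0,-0.00256,0,0.75,0,1],
  [0,0,-0.00256,0,0.75,0,1],
  [0,0,-0.00256,0,0.75,0,1],
  [0,0,-0.00256,0,0.75,0,1],
  [0,0,-0.00256,0,0.75,0,1],
  [0,0,-0.00256,0,0.75,0,1],
  [0,0,-0.00256,0,0.75,0,1],
  [0,0,-0.00256,0,0.75,0,1],
  [0,0,0,0,0,0,1],
  [0,0,0,0,0,0,1],
  [0.008,0,0,0,0,0,1],
  [0.008,0,0,0,0,0,1],
  [0,0,0,0,0,0,1],
], force=30)

```text
time_s: 17.42
ee_pos: [0.5514, -0.2338, 0.0383]
eef_rot: [-3.141, -0.105, 1.596]
force: [-0.5, -0.6, -0.2]
grip_width: 0.0145
grip_force: 30.0
```

>>> play_rows([
  [0.01,0,0,0,0,0,1],
  [0.01,0,0,0,0,0,1],
  [0.012,0,0,0,0,0,1],
  [0.012,0,0,0,0,0,1],
  [0.012,0,0,0,0,0,1],
  [0.012,0,0,0,0,0,1],
  [0.012,0,0,0,0,0,1],
  [0.012,0,0,0,0,0,1],
  [0.008,0,0,0,0,0,1],
  [0.005,0,0,0,0,0,1],
  [0,0,0,0,0,0,1],
])

```text
time_s: 18.33
ee_pos: [0.549, -0.1303, 0.0494]
eef_rot: [3.141, -0.105, 1.596]
force: [0.2, 0.3, -0.1]
grip_width: 0.0145
grip_force: 30.0
```

```bash
python3 - <<'E'
from h import *
st(); im,m=snap('wrist','w6')
E
```

```text
t 18.3333 p [ 0.549  -0.1303  0.0494] r [ 3.1415 -0.1047  1.5958] q [-0.345  0.523  1.602  0.112  1.057 -0.427] F [ 0.2  0.3 -0.1] w 0.0145 gf 29.99994546175003
```

View pics/w6.png

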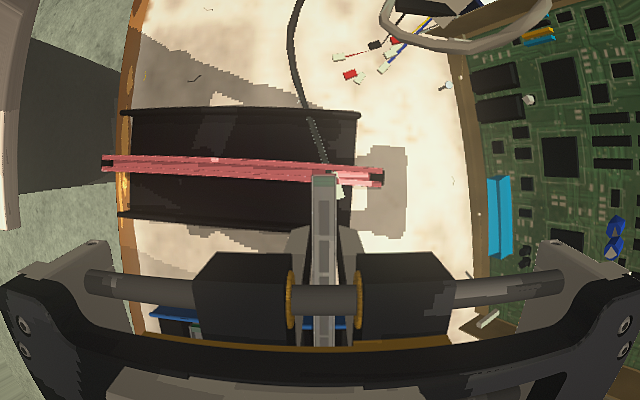

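```bash
python3 - <<'E'
from h import *
im,m=load('w3')
print('block front/back', unproj(m,[(250,107),(250,84),(380,106),(380,83)],.035,True))
im,m=load('w6'); print('front end',unproj(m,[(325,176)],.063,True))
st(); a=.110; l=np.array([-np.sin(a),np.cos(a)]); ex=np.array([np.cos(a),np.sin(a)]); O=np.array([.5243,.282])
for i in(-1,0,1): print(i+1,O+ex*.05*i+l*.081)
E
```

```text
block front/back [[0.44031275 0.37509432 0.035     ]
 [0.43773461 0.39873254 0.035     ]
 [0.56978067 0.3893706  0.035     ]
 [0.56725046 0.41280871 0.035     ]]
front end [[ 0.54878182 -0.08986276  0.063     ]]
t 18.3833 p [ 0.549  -0.131   0.0493] r [ 3.1414 -0.1046  1.5954] q [-0.346  0.523  1.601  0.112  1.058 -0.428] F [-0.2 -0.5 -0.3] w 0.0144 gf 29.999833703041077
0 [0.46571015 0.35702153]
1 [0.51540796 0.36251044]
2 [0.56510576 0.36799936]
```

>>> play_rows([
  [0,0,-0.02,0,0,0,1],
  [0,0,-0.035,0,0,0,1],
  [0,0,-0.04,0,-2,0,1],
  [0,0,-0.04,0,-2,0,1],
  [0,0,-0.04,0,-2,-2,1],
  [0,0,-0.04,0,0,-3,1],
  [0,0,-0.02,0,0,0,1],
  [0,0,0,0,0,0,1],
])

```text
time_s: 19.05
ee_pos: [0.5503, -0.1462, 0.2889]
eef_rot: [3.134, 0.003, 1.682]
force: [-1.1, -0.8, -0.7]
grip_width: 0.0147
grip_force: 30.0
```

```bash
python3 - <<'E'
from h import *
st(); plan((.516,.363,.26),(np.pi,0,1.681),.036)
E
```

```text
t 19.05 p [ 0.5503 -0.1462  0.2889] r [3.1337 0.0035 1.6817] q [-0.324  0.291  1.341  0.     1.501 -0.435] F [-1.1 -0.8 -0.7] w 0.0147 gf 29.99970406293869
turn 1 x [0.45 0.2  0.04]  shift 15 x [0.034  0.0015 0.0019]
```

>>> play_rows([
  [0.034,0.0015,0,0,0,0,1],
  [0.034,0.0015,0,0,0,0,1],
  [0.034,0.0015,0,0,0,0,1],
  [0.034,0.0015,0,0,0,0,1],
  [0.034,0.0015,0,0,0,0,1],
  [0.034,0.0015,0,0,0,0,1],
  [0.034,0.0015,0,0,0,0,1],
  [0.034,0.0015,0,0,0,0,1],
  [0.034,0.0015,0,0,0,0,1],
  [0.034,0.0015,0,0,0,0,1],
  [0.034,0.0015,0,0,0,0,1],
  [0.034,0.0015,0,0,0,0,1],
  [0.034,0.0015,0,0,0,0,1],
  [0.034,0.0015,0,0,0,0,1],
  [0.034,0.0015,0,0,0,0,1],
  [0,0,0,0,0,0,1],
  [0,0,0,0,0,0,1],
])

```text
time_s: 20.47
ee_pos: [0.5146, 0.3648, 0.2815]
eef_rot: [-3.14, 0.001, 1.684]
force: [0.1, -0.2, -0.4]
grip_width: 0.0144
grip_force: 30.0
```

```bash
python3 - <<'E'
from h import *
st(); plan((.5155,.363,.06),(np.pi,0,1.681),.036)
E
```

```text
t 20.4667 p [0.5146 0.3648 0.2815] r [-3.1399e+00  1.2000e-03  1.6836e+00] q [ 0.559  0.448  1.146 -0.     1.55   0.446] F [ 0.1 -0.2 -0.4] w 0.0144 gf 29.99985784292221
turn 1 x [-0.1   0.07  0.15]  shift 7 x [-0.0003  0.0001  0.0316]
```

>>> play_rows([
  [-0.001,0.0007,0.035,0,0,0,1],
  [0,0,0.036,0,0,0,1],
  [0,0,0.036,0,0,0,1],
  [0,0,0.036,0,0,0,1],
  [0,0,0.036,0,0,0,1],
  [0,0,0.03,0,0,0,1],
  [0,0,0.012,0,0,0,1],
  [0,0,0,0,0,0,1],
])

```text
time_s: 21.13
ee_pos: [0.515, 0.3612, 0.0596]
eef_rot: [-3.137, 0.002, 1.681]
force: [-1.4, -0.2, -1.0]
grip_width: 0.0146
grip_force: 30.0
```

```bash
python3 - <<'E'
from h import *
st(); im,m=snap('wrist','w7')
cv2.imwrite('pics/v7.png',cv2.resize(im[0:300,160:500],None,fx=2,fy=2))
E
```

```text
t 21.1333 p [0.515  0.3612 0.0596] r [-3.1375e+00  2.4000e-03  1.6807e+00] q [ 0.554  0.621  1.411 -0.     1.114  0.444] F [-1.4 -0.2 -1. ] w 0.0146 gf 29.99981850385666
```

View pics/v7.png

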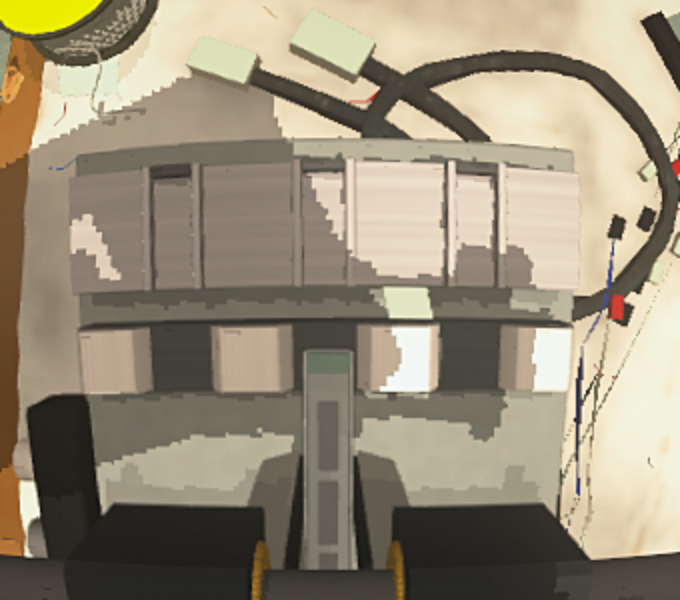

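Tube end at crop (328,352) is centred between the dividers (295–358). Lowering and releasing.

>>> play_rows([
  [0,0,0.015,0,0,0,1],
  [0,0,0.011,0,0,0,1],
  [0,0,0.006,0,0,0,1],
  [0,0,0,0,0,0,1],
  [0,0,0,0,0,0,1],
])

```text
time_s: 21.6
ee_pos: [0.5162, 0.3632, 0.0313]
eef_rot: [3.14, -0.0, 1.682]
force: [-0.8, -0.4, -0.4]
grip_width: 0.0145
grip_force: 30.0
```

>>> play_rows([
  [0,0,0.003,0,0,0,1],
  [0,0,0,0,0,0,1],
  [0,0,0,0,0,0,0.6],
  [0,0,0,0,0,0,0.3],
  [0,0,0,0,0,0,0.3],
  [0,0,0,0,0,0,0.3],
  [0,0,-0.02,0,0,0,0.3],
  [0,0,-0.04,0,0,0,0.3],
  [0,0,-0.04,0,0,0,0.3],
  [0,0,-0.04,0,0,0,0.3],
  [0,0,-0.04,0,0,0,0.3],
  [0,0,-0.03,0,0,0,0.3],
  [0,0,0,0,0,0,0.3],
])

```text
time_s: 22.68
ee_pos: [0.5172, 0.364, 0.2452]
eef_rot: [3.132, -0.004, 1.682]
force: [-0.5, -0.0, 0.7]
grip_width: 0.0331
grip_force: 0.0
```

```bash
python3 - <<'E'
from h import *
st(); im,m=snap('wrist','w8')
# tube B grip: y=-.250 -> x
plan((.4532,-.250,.23),(np.pi,0,1.595),.037)
E
```

```text
t 22.6833 p [0.5172 0.364  0.2452] r [ 3.1315 -0.0045  1.6822] q [ 0.556  0.457  1.215 -0.     1.458  0.444] F [-0.5 -0.   0.7] w 0.0331 gf 0.0
turn 1 x [ 0.35 -0.17  4.99]  shift 17 x [-0.036  -0.0046  0.0007]
```

View pics/w8.png

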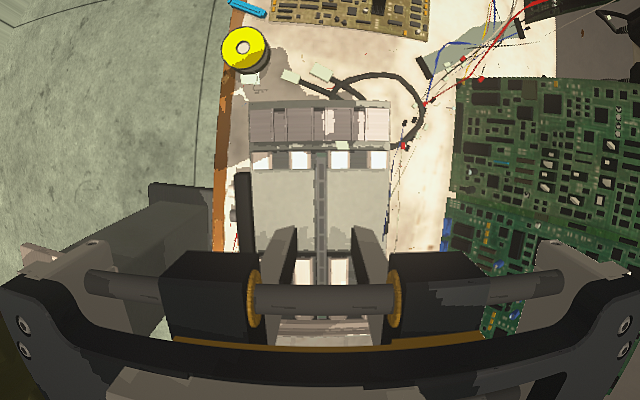

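Tube lies in the middle lane at (320,150)–(320,285). Now tube B.

>>> play_rows([
  [0,0,-0.01,0,0,5,0.2],
  [-0.036,-0.0046,0,0,0,0,0.2],
  [-0.036,-0.0046,0,0,0,0,0.2],
  [-0.036,-0.0046,0,0,0,0,0.2],
  [-0.036,-0.0046,0,0,0,0,0.2],
  [-0.036,-0.0046,0,0,0,0,0.2],
  [-0.036,-0.0046,0,0,0,0,0.2],
  [-0.036,-0.0046,0,0,0,0,0.2],
  [-0.036,-0.0046,0,0,0,0,0.2],
  [-0.036,-0.0046,0,0,0,0,0.2],
  [-0.036,-0.0046,0,0,0,0,0.2],
  [-0.036,-0.0046,0,0,0,0,0.2],
  [-0.036,-0.0046,0,0,0,0,0.2],
  [-0.036,-0.0046,0,0,0,0,0.2],
  [-0.036,-0.0046,0,0,0,0,0.2],
  [-0.036,-0.0046,0,0,0,0,0.2],
  [-0.036,-0.0046,0,0,0,0,0.2],
  [-0.036,-0.0046,0,0,0,0,0.2],
  [0,0,0,0,0,0,0.2],
])

```text
time_s: 24.32
ee_pos: [0.4508, -0.2551, 0.2457]
eef_rot: [-3.14, -0.001, 1.591]
force: [0.2, -0.3, 0.3]
grip_width: 0.038
grip_force: 0.0
```

```bash
python3 - <<'E'
from h import *
st(); plan((.4525,-.250,.12),(np.pi,0,1.595),.035)
E
```

```text
t 24.3167 p [ 0.4508 -0.2551  0.2457] r [-3.1398e+00 -6.0000e-04  1.5908e+00] q [-5.850e-01  2.000e-01  1.551e+00 -1.000e-03  1.392e+00 -6.050e-01] F [ 0.2 -0.3  0.3] w 0.038 gf 0.0
turn 1 x [-0.1  -0.03 -0.24]  shift 4 x [0.0013 0.0004 0.0314]
```

>>> play_rows([
  [0.0015,0.0004,0.03,0,0,-0.2,0.2],
  [0.0015,0.0004,0.035,0,0,0,0.2],
  [0.0015,0.0004,0.035,0,0,0,0.2],
  [0,0,0,0,0,0,0.2],
  [0,0,0,0,0,0,0.2],
])

```text
time_s: 24.73
ee_pos: [0.4528, -0.2454, 0.1466]
eef_rot: [-3.139, -0.002, 1.599]
force: [-0.3, -0.1, 1.2]
grip_width: 0.0377
grip_force: 0.0
```

```bash
python3 - <<'E'
from h import *
im,m=snap('wrist','w9'); st()
c=proj(m,[[.4525,-.25,.031],[.4520,-.215,.031],[.4515,-.205,.031]],True); print(c)
g=im.astype(int); 
for r in(150,170,190,215): print(r,[tuple(im[r,x].tolist()) for x in range(302,346,3)])
pm=pinkmask(im); print(pm.sum())
E
```

```text
t 24.7833 p [ 0.4537 -0.246   0.1484] r [ 3.1411e+00 -1.0000e-04  1.5986e+00] q [-0.568  0.28   1.685  0.     1.176 -0.596] F [0.1 0.7 0.4] w 0.0375 gf 0.0
[[323.4127269  204.92932549]
 [323.9048469  169.36010359]
 [323.67430227 158.96162154]]
150 [(106, 73, 48), (104, 72, 49), (104, 71, 48), (105, 71, 47), (104, 70, 47), (103, 71, 47), (103, 71, 46), (104, 71, 47), (103, 71, 46), (103, 70, 46), (104, 71, 46), (103, 71, 48), (104, 72, 48), (103, 72, 48), (104, 71, 49)]
170 [(37, 39, 41), (37, 39, 43), (35, 36, 40), (34, 34, 37), (31, 31, 32), (101, 116, 116), (103, 115, 116), (102, 117, 115), (103, 118, 118), (96, 105, 112), (36, 36, 38), (34, 34, 36), (40, 39, 41), (38, 38, 40), (39, 39, 40)]
190 [(178, 117, 64), (176, 114, 64), (177, 116, 62), (174, 114, 62), (93, 60, 35), (119, 127, 128), (92, 101, 105), (89, 97, 102), (124, 130, 133), (129, 106, 85), (172, 111, 60), (171, 110, 60), (170, 110, 59), (170, 110, 59), (173, 111, 60)]
215 [(170, 111, 61), (170, 111, 60), (170, 112, 61), (169, 109, 61), (93, 60, 35), (116, 124, 126), (88, 93, 99), (88, 94, 99), (124, 129, 129), (131, 91, 65), (173, 113, 59), (175, 113, 59), (175, 113, 58), (172, 111, 58), (170, 109, 57)]
271
```

>>> play_rows([
  [-0.003,0,0.03,0,0,0.2,0.2],
  [0,0,0.035,0,0,0,0.2],
  [0,0,0.03,0,0,0,0.2],
  [0,0,0.022,0,0,0,0.2],
  [0,0,0.01,0,0,0,0.2],
  [0,0,0.004,0,0,0,0.2],
  [0,0,0,0,0,0,0.2],
  [0,0,0,0,0,0,1],
  [0,0,0,0,0,0,1],
  [0,0,0,0,0,0,1],
  [0,0,0,0,0,0,1],
  [0,0,0,0,0,0,1],
], force=30)

```text
time_s: 25.78
ee_pos: [0.4539, -0.2493, 0.0174]
eef_rot: [3.14, 0.001, 1.595]
force: [-1.7, 0.9, 6.7]
grip_width: 0.0146
grip_force: 30.0
```

>>> play_rows([
  [0,0,-0.00256,0,0.75,0,1],
  [0,0,-0.00256,0,0.75,0,1],
  [0,0,-0.00256,0,0.75,0,1],
  [0,0,-0.00256,0,0.75,0,1],
  [0,0,-0.00256,0,0.75,0,1],
  [0,0,-0.00256,0,0.75,0,1],
  [0,0,-0.00256,0,0.75,0,1],
  [0,0,-0.00256,0,0.75,0,1],
  [0,0,0,0,0,0,1],
  [0,0,0,0,0,0,1],
  [0.008,0,0,0,0,0,1],
  [0.008,0,0,0,0,0,1],
  [0,0,0,0,0,0,1],
], force=30)

```text
time_s: 26.87
ee_pos: [0.4531, -0.2325, 0.0386]
eef_rot: [3.141, -0.105, 1.596]
force: [0.2, 0.5, -0.3]
grip_width: 0.0145
grip_force: 30.0
```

>>> play_rows([
  [0.01,0,0,0,0,0,1],
  [0.01,0,0,0,0,0,1],
  [0.012,0,0,0,0,0,1],
  [0.012,0,0,0,0,0,1],
  [0.012,0,0,0,0,0,1],
  [0.012,0,0,0,0,0,1],
  [0.012,0,0,0,0,0,1],
  [0.012,0,0,0,0,0,1],
  [0.008,0,0,0,0,0,1],
  [0.005,0,0,0,0,0,1],
  [0,0,0,0,0,0,1],
])

```text
time_s: 27.78
ee_pos: [0.4508, -0.1289, 0.0498]
eef_rot: [3.141, -0.105, 1.596]
force: [-0.6, -0.7, -0.6]
grip_width: 0.0144
grip_force: 30.0
```

```bash
python3 - <<'E'
from h import *
im,m=snap('wrist','w10'); st()
R1=R.from_euler('xyz',ctrl.get_obs()['eef_rot']); p=np.array(ctrl.get_obs()['ee_pos'])
# tube top line in tool frame: brightness profile along it
for s in np.arange(.02,.06,.003):
    uv=proj(m,p+R1.apply([s,0,-.0145]),True)[0]; print(round(s,3),np.round(uv),im[int(uv[1]),int(uv[0])].tolist())
E
```

```text
t 27.8333 p [ 0.4508 -0.1295  0.0497] r [ 3.1408 -0.1046  1.5956] q [-0.413  0.345  1.87   0.115  0.973 -0.505] F [ 0.1  0.2 -0.9] w 0.0144 gf 29.967886805534363
0.02 [324. 217.] [81, 91, 97]
0.023 [324. 212.] [82, 91, 98]
0.026 [324. 207.] [82, 92, 98]
0.029 [324. 201.] [101, 113, 121]
0.032 [324. 196.] [102, 113, 122]
0.035 [324. 191.] [91, 109, 96]
0.038 [324. 185.] [96, 116, 100]
0.041 [324. 180.] [58, 63, 69]
0.044 [324. 174.] [91, 96, 182]
0.047 [324. 169.] [68, 71, 135]
0.05 [324. 163.] [88, 93, 178]
0.053 [324. 157.] [26, 28, 34]
0.056 [324. 152.] [28, 30, 39]
0.059 [324. 146.] [30, 33, 40]
```

>>> play_rows([
  [0,0,-0.02,0,0,0,1],
  [0,0,-0.035,0,0,0,1],
  [0,0,-0.04,0,-2,0,1],
  [0,0,-0.04,0,-2,0,1],
  [0,0,-0.04,0,-2,-2,1],
  [0,0,-0.04,0,0,-2.9,1],
  [0,0,-0.02,0,0,0,1],
  [0,0,0,0,0,0,1],
  [0,0,0,0,0,0,1],
])

```text
time_s: 28.58
ee_pos: [0.451, -0.1443, 0.2842]
eef_rot: [3.139, 0.001, 1.68]
force: [0.0, -0.2, -1.3]
grip_width: 0.0146
grip_force: 30.0
```

```bash
python3 - <<'E'
from h import *
st(); plan((.4654,.360,.28),(np.pi,0,1.681),.036)
E
```

```text
t 28.5833 p [ 0.451  -0.1443  0.2842] r [3.1393e+00 8.0000e-04 1.6796e+00] q [-0.387  0.073  1.607  0.     1.459 -0.496] F [ 0.  -0.2 -1.3] w 0.0146 gf 29.967827796936035
turn 1 x [ 0.13  0.04 -0.08]  shift 15 x [0.0333 0.0047 0.0003]
```

>>> play_rows([
  [0.0333,0.0047,0,0,0,-0.1,1],
  [0.0333,0.0047,0,0,0,0,1],
  [0.0333,0.0047,0,0,0,0,1],
  [0.0333,0.0047,0,0,0,0,1],
  [0.0333,0.0047,0,0,0,0,1],
  [0.0333,0.0047,0,0,0,0,1],
  [0.0333,0.0047,0,0,0,0,1],
  [0.0333,0.0047,0,0,0,0,1],
  [0.0333,0.0047,0,0,0,0,1],
  [0.0333,0.0047,0,0,0,0,1],
  [0.0333,0.0047,0,0,0,0,1],
  [0.0333,0.0047,0,0,0,0,1],
  [0.0333,0.0047,0,0,0,0,1],
  [0.0333,0.0047,0,0,0,0,1],
  [0.0333,0.0047,0,0,0,0,1],
  [0,0,0,0,0,0,1],
  [0,0,0,0,0,0,1],
])

```text
time_s: 30.0
ee_pos: [0.4651, 0.361, 0.2812]
eef_rot: [-3.139, 0.002, 1.684]
force: [-0.4, 0.0, -1.1]
grip_width: 0.0148
grip_force: 30.0
```

```bash
python3 - <<'E'
from h import *
st(); plan((.4654,.360,.06),(np.pi,0,1.681),.036)
E
```

```text
t 30.0 p [0.4651 0.361  0.2812] r [-3.1392e+00  2.1000e-03  1.6836e+00] q [ 5.980e-01  3.470e-01  1.285e+00 -1.000e-03  1.513e+00  4.850e-01] F [-0.4  0.  -1.1] w 0.0148 gf 29.967807233333588
turn 1 x [-0.14  0.12  0.15]  shift 7 x [-0.0002  0.      0.0316]
```

>>> play_rows([
  [0,0,0.035,0,0,0.1,1],
  [0,0,0.036,0,0,0,1],
  [0,0,0.036,0,0,0,1],
  [0,0,0.036,0,0,0,1],
  [0,0,0.036,0,0,0,1],
  [0,0,0.03,0,0,0,1],
  [0,0,0.012,0,0,0,1],
  [0,0,0,0,0,0,1],
])

```text
time_s: 30.67
ee_pos: [0.4647, 0.3584, 0.06]
eef_rot: [-3.138, 0.003, 1.679]
force: [-0.7, -0.0, -0.5]
grip_width: 0.0141
grip_force: 30.0
```

```bash
python3 - <<'E'
from h import *
st(); im,m=snap('wrist','w11'); t,_=snap('top','top3')
a=cv2.resize(im[100:300,160:500],None,fx=2,fy=2); b=cv2.resize(t[160:250,195:395],None,fx=3.4,fy=2.2)
cv2.imwrite('pics/v11.png',np.vstack([a,b]))
E
```

```text
t 30.6667 p [0.4647 0.3584 0.06  ] r [-3.1379e+00  2.8000e-03  1.6791e+00] q [ 5.950e-01  5.370e-01  1.546e+00 -1.000e-03  1.063e+00  4.870e-01] F [-0.7 -0.  -0.5] w 0.0141 gf 29.967790246009827
```

View pics/v11.png

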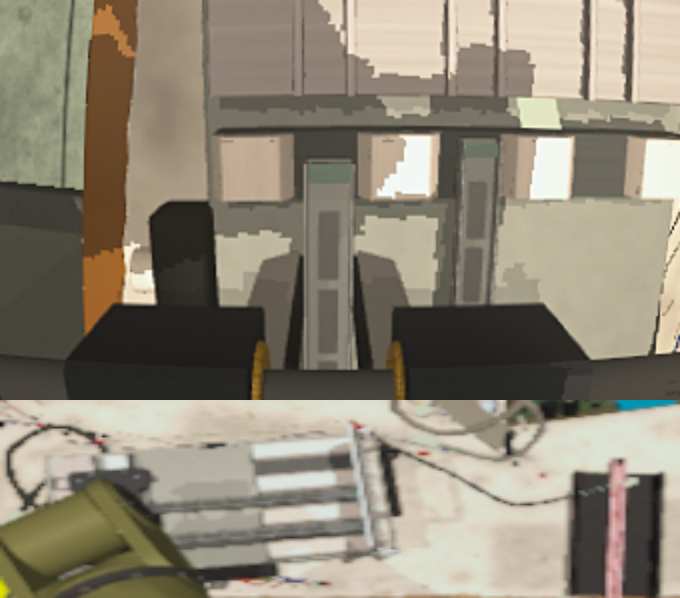

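Held tube's end at crop (328,162) is centred in lane 0; the first tube's end is at (480,140) and the pink tube is still in the tray. Checking how far along the first one lies.

```bash
python3 - <<'E'
from h import *
im,m=load('w11'); l=np.array([-.1098,.994]); ex=np.array([.994,.1098]); O=np.array([.5243,.2835])
def c(n,px,z):
    P=unproj(m,[(160+px[0]/2,100+px[1]/2)],z,True)[0,:2]-O; print(n,'lane x %.4f y %.4f'%(P@ex,P@l))
c('tube1 end',(479,140),.039); c('tube1 back',(474,300),.039); c('held end',(328,161),.074)
c('block near edge',(400,198),.031); c('block far edge',(400,135),.035); c('outlet foot',(400,129),.03)
c('base left',(210,200),.014); c('base right',(672,200),.014); c('gap l',(438,185),.033);c('gap r',(514,185),.033)
E
```

```text
tube1 end lane x -0.0006 y 0.1225
tube1 back lane x 0.0009 y 0.0659
held end lane x -0.0506 y 0.1209
block near edge lane x -0.0258 y 0.1010
block far edge lane x -0.0267 y 0.1234
outlet foot lane x -0.0262 y 0.1249
base left lane x -0.0953 y 0.0966
base right lane x 0.0922 y 0.0966
gap l lane x -0.0130 y 0.1061
gap r lane x 0.0143 y 0.1062
```

>>> play_rows([
  [0,0,0.015,0,0,0,1],
  [0,0,0.011,0,0,0,1],
  [0,0,0.007,0,0,0,1],
  [0,0,0.002,0,0,0,1],
  [0,0,0,0,0,0,1],
  [0,0,0,0,0,0,0.6],
  [0,0,0,0,0,0,0.3],
  [0,0,0,0,0,0,0.3],
  [0,0,0,0,0,0,0.3],
  [0,0,-0.02,0,0,0,0.3],
  [0,0,-0.04,0,0,0,0.3],
  [0,0,-0.04,0,0,0,0.3],
  [0,0,-0.04,0,0,0,0.3],
  [0,0,-0.04,0,0,0,0.3],
  [0,0,-0.04,0,0,0,0.3],
  [0,0,0,0,0,0,0.3],
])

```text
time_s: 32.1
ee_pos: [0.4671, 0.3616, 0.2569]
eef_rot: [3.13, -0.006, 1.68]
force: [1.0, 0.2, 1.5]
grip_width: 0.0329
grip_force: 0.0
```

```bash
python3 - <<'E'
from h import *
st(); im,m=snap('wrist','w12'); t,mt=snap('top','top4')
l=np.array([-.1098,.994]); ex=np.array([.994,.1098]); O=np.array([.5243,.2835])
# tube end/edges by profile: sample rectified patch at z=.039, lane frame
X=np.arange(-.075,.075,.0005); Y=np.arange(-.13,.15,.0005)
gx,gy=np.meshgrid(X,Y); P=O+gx[...,None]*ex+gy[...,None]*l; P3=np.concatenate([P,np.full(gx.shape+(1,),.039)],-1).reshape(-1,3)
uv=proj(m,P3,True).reshape(gx.shape+(2,)).astype(np.float32)
w=cv2.remap(im,uv[...,0],uv[...,1],cv2.INTER_LINEAR)[::-1]
uv=proj(mt,P3).reshape(gx.shape+(2,)).astype(np.float32)
w2=cv2.remap(t,uv[...,0],uv[...,1],cv2.INTER_LINEAR)[::-1]
cv2.imwrite('pics/v12.png',np.hstack([w,w2,]))
E
```

```text
t 32.1 p [0.4671 0.3616 0.2569] r [ 3.1295 -0.0057  1.6805] q [ 5.970e-01  3.520e-01  1.334e+00 -1.000e-03  1.443e+00  4.870e-01] F [1.  0.2 1.5] w 0.0329 gf 0.0
```

View pics/v12.png

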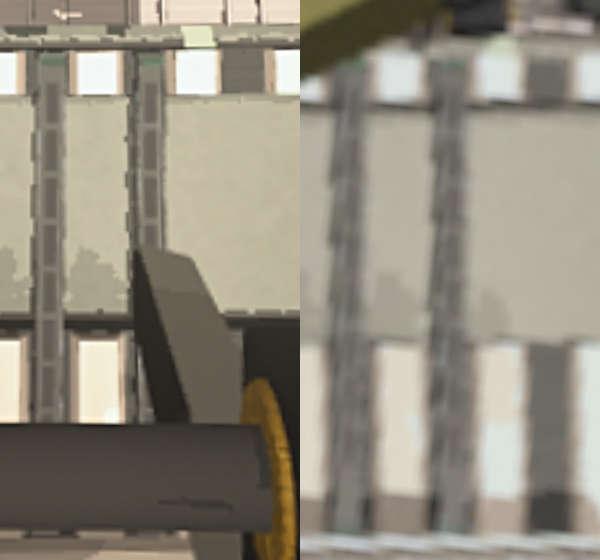

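Both tubes are straight in their lanes (columns 50 and 150 of the rectified view, front ends at rows 52–60). Now the cover.

>>> play_rows([
  [0,0,-0.02,0,0,0,0.45],
  [0,0,0,0,0,6.9,0.45],
  [0,0,0,0,0,6.9,0.45],
  [0,0,0,0,0,6.9,0.45],
  [0,0,0,0,0,6.9,0.45],
  [0,0,0,0,0,6.9,0.45],
  [0,0,0,0,0,6.9,0.45],
  [0,0,0,0,0,6.9,0.45],
  [0,0,0,0,0,6.9,0.45],
  [0,0,0,0,0,6.9,0.45],
  [0,0,0,0,0,6.9,0.45],
  [0,0,0,0,0,6.9,0.45],
  [0,0,0,0,0,6.9,0.45],
  [0,0,0,0,0,6.9,0.45],
  [0,0,0,0,0,0,0.45],
])

```text
time_s: 33.45
ee_pos: [0.4652, 0.3601, 0.2664]
eef_rot: [3.14, 0.001, 0.109]
force: [0.1, -0.5, 0.3]
grip_width: 0.0256
grip_force: 0.0
```

```bash
python3 - <<'E'
from h import *
st(); plan((.5436,.1294,.26),(np.pi,0,.1158),.036)
E
```

```text
t 33.45 p [0.4652 0.3601 0.2664] r [3.1403e+00 1.1000e-03 1.0890e-01] q [ 5.970e-01  3.510e-01  1.313e+00 -1.000e-03  1.479e+00  2.059e+00] F [ 0.1 -0.5  0.3] w 0.0256 gf 0.0
turn 1 x [ 0.08  0.06 -0.4 ]  shift 7 x [0.0073 0.034  0.0009]
```

>>> play_rows([
  [0.0073,0.034,0,0,0,-0.3,0.45],
  [0.0073,0.034,0,0,0,0,0.45],
  [0.0073,0.034,0,0,0,0,0.45],
  [0.0073,0.034,0,0,0,0,0.45],
  [0.0073,0.034,0,0,0,0,0.45],
  [0.0073,0.034,0,0,0,0,0.45],
  [0.0073,0.034,0,0,0,0,0.45],
  [0,0,0.02,0,0,0,0.45],
  [0,0,0,0,0,0,0.45],
  [0,0,0,0,0,0,0.45],
])

```text
time_s: 34.28
ee_pos: [0.544, 0.1302, 0.2469]
eef_rot: [3.142, 0.002, 0.122]
force: [0.2, 0.2, 0.4]
grip_width: 0.0258
grip_force: 0.0
```

```bash
python3 - <<'E'
from h import *
im,m=snap('wrist','w13'); st(); plan((.5436,.1294,.1724),(np.pi,0,.1158),.036)
# bar check: dark columns across lane dir at bar height, 25mm beyond fingers along +x feeder
ex=np.array([.994,.11,0]); 
i2,m2=load('w2')
for dx in(.03,.035,.04):
    b=np.array([.5436,.1294,.187])+ex*dx
    print(dx,[(int(1000*s), int(im[int(v[1]),int(v[0])].mean())) for s in np.arange(-.02,.0201,.0025) for v in [proj(m,b+np.array([-.11,.994,0])*s,True)[0]]])
E
```

```text
t 34.3333 p [0.5443 0.1307 0.2479] r [3.1416 0.     0.1228] q [ 0.17   0.293  1.431 -0.     1.418  1.618] F [-0.8  0.3  0.8] w 0.0263 gf 0.0
turn 1 x [0.  0.  0.4]  shift 3 x [-0.0003  0.0004  0.0252]
0.03 [(-20, 199), (-17, 200), (-15, 200), (-12, 219), (-10, 207), (-7, 202), (-5, 212), (-2, 51), (0, 61), (2, 56), (4, 103), (7, 152), (9, 198), (12, 232), (14, 129), (17, 138), (19, 109)]
0.035 [(-20, 193), (-17, 195), (-15, 197), (-12, 227), (-10, 206), (-7, 210), (-5, 222), (-2, 52), (0, 62), (2, 57), (4, 103), (7, 149), (9, 196), (12, 234), (14, 243), (17, 142), (19, 109)]
0.04 [(-20, 195), (-17, 200), (-15, 202), (-12, 220), (-10, 206), (-7, 204), (-5, 182), (-2, 53), (0, 63), (2, 58), (4, 67), (7, 114), (9, 112), (12, 197), (14, 214), (17, 141), (19, 106)]
```

>>> play_rows([
  [0,0,0.03,0,0,0.4,0.45],
  [0,0,0.03,0,0,0,0.45],
  [0,0,0.014,0,0,0,0.45],
  [0,0,0,0,0,0,0.45],
  [0,0,0,0,0,0,0.45],
  [0,0,0,0,0,0,1],
  [0,0,0,0,0,0,1],
  [0,0,0,0,0,0,1],
  [0,0,0,0,0,0,1],
], force=15)

```text
time_s: 35.08
ee_pos: [0.5452, 0.1303, 0.1755]
eef_rot: [3.142, -0.004, 0.113]
force: [-0.3, -0.2, 7.0]
grip_width: 0.0096
grip_force: 15.0
```

```bash
python3 - <<'E'
import numpy as np
r=.1393; a=np.arctan2(25,137)+np.linspace(1.485,0,17)
s=r*np.cos(a); z=r*np.sin(a); print([[0,round(-x,4),round(-y,4)] for x,y in zip(np.diff(s),np.diff(z))])
E
```

```text
[[0, np.float64(-0.0129), np.float64(-0.0006)], [0, np.float64(-0.0129), np.float64(0.0006)], [0, np.float64(-0.0128), np.float64(0.0018)], [0, np.float64(-0.0126), np.float64(0.0029)], [0, np.float64(-0.0123), np.float64(0.0041)], [0, np.float64(-0.0118), np.float64(0.0052)], [0, np.float64(-0.0113), np.float64(0.0063)], [0, np.float64(-0.0107), np.float64(0.0073)], [0, np.float64(-0.0099), np.float64(0.0083)], [0, np.float64(-0.0091), np.float64(0.0092)], [0, np.float64(-0.0082), np.float64(0.01)], [0, np.float64(-0.0073), np.float64(0.0107)], [0, np.float64(-0.0063), np.float64(0.0113)], [0, np.float64(-0.0052), np.float64(0.0118)], [0, np.float64(-0.0041), np.float64(0.0123)], [0, np.float64(-0.0029), np.float64(0.0126)]]
```

>>> play_rows([
  [0,-0.0129,-0.0006,0,0,0,1],
  [0,-0.0129,0.0006,0,0,0,1],
  [0,-0.0128,0.0018,0,0,0,1],
  [0,-0.0126,0.0029,0,0,0,1],
  [0,-0.0123,0.0041,0,0,0,1],
  [0,-0.0118,0.0052,0,0,0,1],
  [0,0,0,0,0,0,1],
  [0,0,0,0,0,0,1],
], force=15)

```text
time_s: 35.75
ee_pos: [0.5363, 0.2064, 0.1608]
eef_rot: [-3.14, -0.003, 0.114]
force: [-0.9, 6.0, 2.9]
grip_width: 0.0094
grip_force: 15.0
```

>>> play_rows([
  [0,-0.0113,0.0063,0,0,0,1],
  [0,-0.0107,0.0073,0,0,0,1],
  [0,-0.0099,0.0083,0,0,0,1],
  [0,-0.0091,0.0092,0,0,0,1],
  [0,-0.0082,0.01,0,0,0,1],
  [0,-0.0073,0.0107,0,0,0,1],
  [0,-0.0063,0.0113,0,0,0,1],
  [0,0,0,0,0,0,1],
  [0,0,0,0,0,0,1],
], force=15)

```text
time_s: 36.5
ee_pos: [0.5289, 0.2697, 0.0973]
eef_rot: [-3.138, -0.002, 0.114]
force: [-2.8, 13.3, 1.7]
grip_width: 0.009
grip_force: 15.0
```

>>> play_rows([
  [0,-0.0055,0.0118,0,0,0,1],
  [0,-0.0043,0.0123,0,0,0,1],
  [0,-0.0022,0.0115,0,0,0,1],
  [0,0,0,0,0,0,1],
  [0,0,0,0,0,0,1],
], force=15)

```text
time_s: 36.92
ee_pos: [0.5274, 0.2825, 0.0617]
eef_rot: [-3.137, -0.002, 0.114]
force: [-3.9, 20.3, -0.3]
grip_width: 0.0096
grip_force: 15.0
```

>>> play_rows([
  [0,-0.002,0.003,0,0,0,1],
  [0,0,0.003,0,0,0,1],
  [0,0,0.002,0,0,0,1],
  [0,0,0,0,0,0,1],
  [0,0,0,0,0,0,1],
], force=30)

```text
time_s: 37.33
ee_pos: [0.5275, 0.2838, 0.0553]
eef_rot: [-3.138, -0.003, 0.114]
force: [-9.0, 12.3, 13.4]
grip_width: 0.0088
grip_force: 30.0
```

>>> play_rows([
  [0,0,0,0,0,0,0.5],
  [0,0,0,0,0,0,0.5],
  [0,0,0,0,0,0,0.5],
  [0,0,-0.03,0,0,0,0.5],
  [0,0,-0.03,0,0,0,0.5],
  [0,0,0,0,0,0,1],
  [0,0,0,0,0,0,1],
  [0,0,0,0,0,0,1],
  [0,0,0,0,0,0,1],
  [0,0,0.01,0,0,0,1],
  [0,0,0.01,0,0,0,1],
  [0,0,0.006,0,0,0,1],
  [0,0,0,0,0,0,1],
], force=15)

```text
time_s: 38.42
ee_pos: [0.5267, 0.2808, 0.0848]
eef_rot: [3.14, 0.002, 0.113]
force: [-0.6, -0.7, 0.0]
grip_width: 0.0005
grip_force: 0.0
```

```bash
python3 - <<'E'
from h import *
st()
E
```

```text
t 38.4167 p [0.5267 0.2808 0.0848] r [3.1403e+00 2.4000e-03 1.1300e-01] q [ 4.290e-01  5.240e-01  1.501e+00 -1.000e-03  1.119e+00  1.887e+00] F [-0.6 -0.7  0. ] w 0.0005 gf 0.0
```

Pressing down in small steps, watching the force.

>>> play_rows([
  [0,0.002,0.003,0,0,0,1],
  [0,0,0.003,0,0,0,1],
  [0,0,0.002,0,0,0,1],
  [0,0,0,0,0,0,1],
  [0,0,0,0,0,0,1],
])

```text
time_s: 38.83
ee_pos: [0.5279, 0.2793, 0.0795]
eef_rot: [3.142, -0.001, 0.113]
force: [0.2, 0.5, -0.7]
grip_width: 0.0005
grip_force: 0.0
```

>>> play_rows([
  [0,0,0.002,0,0,0,1],
  [0,0,0.002,0,0,0,1],
  [0,0,0.002,0,0,0,1],
  [0,0,0,0,0,0,1],
  [0,0,0,0,0,0,1],
])

```text
time_s: 39.25
ee_pos: [0.5285, 0.2796, 0.0762]
eef_rot: [-3.141, -0.004, 0.113]
force: [-8.5, -5.9, 24.2]
grip_width: 0.0002
grip_force: 12.2
```

>>> play_rows([
  [0,0,0.001,0,0,0,1],
  [0,0,0,0,0,0,1],
  [0,0,0,0,0,0,1],
  [0,0,0,0,0,0,1],
])

```text
time_s: 39.58
ee_pos: [0.5286, 0.2796, 0.076]
eef_rot: [-3.141, -0.004, 0.113]
force: [-11.6, -7.2, 32.1]
grip_width: 0.0006
grip_force: 16.0
```

>>> play_rows([
  [0,0,-0.005,0,0,0,1],
  [0,0,-0.03,0,0,0,1],
  [0,0,-0.04,0,0,0,1],
  [0,0,-0.04,0,0,0,1],
  [0,0.03,-0.02,0,0,0,1],
  [-0.02,0.035,0,0,0,0,1],
  [-0.02,0.035,0,0,0,0,1],
  [-0.02,0.035,0,0,0,0,1],
  [-0.02,0.035,0,0,0,0,1],
  [-0.02,0.035,0,0,0,0,1],
  [-0.02,0.035,0,0,0,0,1],
  [0,0.035,0,0,0,0,1],
  [0,0.035,0,0,0,0,1],
  [0,0,0,0,0,0,1],
])

```text
time_s: 40.75
ee_pos: [0.4436, -0.0466, 0.2076]
eef_rot: [3.14, -0.002, 0.109]
force: [-0.6, 1.4, 0.6]
grip_width: 0.0005
grip_force: 0.0
```

```bash
python3 - <<'E'
from h import *
st(); t,m=snap('top','top5'); t0,_=load('top0'); t4,_=load('top4')
# shift of handle/cover region relative to start (start = fully down)
for n,(r0,r1,c0,c1) in dict(bar=(182,225,258,272),cover=(175,235,265,315)).items():
    tpl=t0[r0:r1,c0:c1]; s=t[r0-5:r1+5,c0-5:c1+5]; q=cv2.matchTemplate(s,tpl,cv2.TM_CCOEFF_NORMED); print(n,cv2.minMaxLoc(q)[1],cv2.minMaxLoc(q)[3],'(5,5 expected)')
for n,(r0,r1,c0,c1) in dict(tray=(185,255,355,400),reel=(230,258,175,205)).items():
    print(n,np.abs(t[r0:r1,c0:c1].astype(int)-t0[r0:r1,c0:c1]).mean())
pm=pinkmask(t); pm[:,:355]=0; pm[:,400:]=0; ys,xs=np.nonzero(pm); P=unproj(m,np.c_[xs,ys],.01); 
d=np.linalg.svd(P-P.mean(0),full_matrices=False)[2][0]; print('pink x',P[:,0].min(),P[:,0].max(),'y',np.median(P[:,1]),d)
l=np.array([-.1098,.994]); ex=np.array([.994,.1098]); O=np.array([.5243,.2835])
g=cv2.cvtColor(t,cv2.COLOR_BGR2GRAY)
for Y in(.03,.06,.09): # dark tube across lanes
    X=np.arange(-.07,.07,.002); P=O+X[:,None]*ex+Y*l; uv=proj(m,np.c_[P,np.full(len(X),.039)]).astype(np.float32)
    v=cv2.remap(g,uv[:,:1],uv[:,1:],cv2.INTER_LINEAR).ravel(); print(Y,'dark at mm',(X[v<v.max()-45]*1000).astype(int).tolist())
E
```

```text
t 40.75 p [ 0.4436 -0.0466  0.2076] r [ 3.1404e+00 -2.1000e-03  1.0910e-01] q [-1.860e-01  6.200e-02  1.796e+00 -1.000e-03  1.280e+00  1.275e+00] F [-0.6  1.4  0.6] w 0.0005 gf 0.0
bar 0.7282452583312988 (3, 5) (5,5 expected)
cover 0.8566334247589111 (5, 5) (5,5 expected)
tray 39.81195767195767
reel 0.726984126984127
pink x 0.36411303846295673 0.5822834229218724 y -0.08680101767203005 [-9.99508846e-01  3.13379316e-02  3.95145963e-17]
0.03 dark at mm [-60, -57, -55, -53, -51, -49, -47, -45, -7, -5, -3, -1, 0, 2, 4, 6]
0.06 dark at mm [-60, -57, -55, -53, -51, -49, -47, -45, -5, -3, -1, 0, 2, 4, 6]
0.09 dark at mm [-55, -53, -51, -49, -47, -45, -7, -5, -3, -1, 0, 2, 4]
```

```bash
python3 - <<'E'
from h import *
l=np.array([-.1098,.994]); ex=np.array([.994,.1098]); O=np.array([.5243,.2835])
for f in('top0','top5'):
    t,m=load(f); g=cv2.cvtColor(t,cv2.COLOR_BGR2GRAY)
    for X in(-.03,.02,.03,.038):
        Y=np.arange(-.044,.03,.003); P=O+X*ex+Y[:,None]*l; uv=proj(m,np.c_[P,np.full(len(Y),.075)]).astype(np.float32)
        v=cv2.remap(g,uv[:,:1],uv[:,1:],cv2.INTER_CUBIC).ravel(); print(f,X,' '.join(f'{int(1000*y)}:{k}' for y,k in zip(Y,v)))
E
```

```text
top0 -0.03 -44:201 -40:192 -37:207 -34:223 -31:226 -28:196 -25:125 -22:120 -19:173 -16:182 -13:159 -10:99 -7:44 -4:48 -1:91 1:114 4:150 7:175 10:180 13:180 16:180 19:180 22:180 25:180 28:178
top0 0.02 -44:200 -40:204 -37:215 -34:224 -31:221 -28:188 -25:138 -22:162 -19:183 -16:185 -13:164 -10:100 -7:50 -4:46 -1:80 1:108 4:135 7:171 10:181 13:178 16:179 19:179 22:179 25:178 28:179
top0 0.03 -44:199 -40:188 -37:202 -34:221 -31:228 -28:202 -25:141 -22:105 -19:119 -16:127 -13:116 -10:76 -7:48 -4:37 -1:109 1:143 4:160 7:176 10:181 13:179 16:178 19:178 22:178 25:178 28:177
top0 0.038 -44:183 -40:185 -37:200 -34:215 -31:223 -28:193 -25:116 -22:133 -19:175 -16:183 -13:167 -10:106 -7:35 -4:50 -1:122 1:166 4:177 7:177 10:177 13:177 16:178 19:178 22:179 25:178 28:177
top5 -0.03 -44:202 -40:202 -37:214 -34:224 -31:226 -28:193 -25:145 -22:149 -19:179 -16:182 -13:180 -10:178 -7:164 -4:113 -1:51 1:43 4:83 7:148 10:179 13:182 16:181 19:181 22:181 25:180 28:179
top5 0.02 -44:201 -40:207 -37:220 -34:227 -31:221 -28:183 -25:126 -22:156 -19:179 -16:181 -13:181 -10:185 -7:168 -4:108 -1:49 1:39 4:73 7:122 10:170 13:181 16:179 19:180 22:180 25:179 28:179
top5 0.03 -44:200 -40:196 -37:210 -34:225 -31:221 -28:181 -25:136 -22:130 -19:134 -16:127 -13:133 -10:124 -7:101 -4:71 -1:52 1:42 4:73 7:135 10:176 13:181 16:179 19:179 22:179 25:179 28:178
top5 0.038 -44:183 -40:172 -37:170 -34:178 -31:172 -28:142 -25:116 -22:136 -19:164 -16:167 -13:165 -10:168 -7:158 -4:107 -1:42 1:44 4:127 7:169 10:177 13:177 16:178 19:179 22:179 25:178 28:178
```

```bash
python3 - <<'E'
from h import *
s,m=snap('scene','scene5'); s0,_=load('scene0'); t,mt=load('top5'); w,mw=snap('wrist','w14')
l=np.array([-.1098,.994]); ex=np.array([.994,.1098]); O=np.array([.5243,.2835])
def bar(th,X,r=.1393):
    a=np.arctan2(25,137)+th; P=O+X*ex+(-.141+r*np.cos(a))*l; return np.r_[P,.047+r*np.sin(a)]
ths=np.arange(-.1,.5,.02)
# darkness along bar locus, averaged along bar
def prof(im,m,f):
    g=cv2.cvtColor(im,cv2.COLOR_BGR2GRAY); out=[]
    for th in ths:
        uv=proj(m,[bar(th,X) for X in np.arange(-.036,.037,.004)],f).astype(np.float32); out.append(int(np.median(cv2.remap(g,uv[:,:1],uv[:,1:],cv2.INTER_LINEAR))))
    return ' '.join(f'{a:.2f}:{b}' for a,b in zip(ths,out))
print('scene0',prof(s0,m,False)); print('scene5',prof(s,m,False)); print('wrist now',prof(w,mw,True))
print('px',proj(m,[bar(0,-.04),bar(0,.04),bar(.1,0),bar(0,0)]), proj(mw,[bar(0,0),bar(.1,0)],True))
w1,mw1=load('w1'); print('w1',prof(w1,mw1,True))
E
```

```text
scene0 -0.10:129 -0.08:128 -0.06:114 -0.04:115 -0.02:111 0.00:112 0.02:117 0.04:116 0.06:114 0.08:114 0.10:115 0.12:116 0.14:147 0.16:197 0.18:217 0.20:184 0.22:81 0.24:13 0.26:31 0.28:130 0.30:192 0.32:212 0.34:212 0.36:205 0.38:201 0.40:197 0.42:197 0.44:196 0.46:189 0.48:172
scene5 -0.10:112 -0.08:97 -0.06:62 -0.04:21 -0.02:20 0.00:59 0.02:132 0.04:189 0.06:201 0.08:195 0.10:187 0.12:186 0.14:195 0.16:206 0.18:207 0.20:209 0.22:209 0.24:208 0.26:209 0.28:209 0.30:210 0.32:214 0.34:214 0.36:214 0.38:209 0.40:206 0.42:205 0.44:209 0.46:204 0.48:179
wrist now -0.10:171 -0.08:171 -0.06:172 -0.04:177 -0.02:146 0.00:40 0.02:43 0.04:48 0.06:58 0.08:58 0.10:45 0.12:116 0.14:178 0.16:171 0.18:168 0.20:167 0.22:167 0.24:167 0.26:166 0.28:166 0.30:166 0.32:166 0.34:166 0.36:168 0.38:167 0.40:154 0.42:148 0.44:149 0.46:149 0.48:125
px [[281.27395063 227.65954504]
 [265.41851117 217.98904445]
 [273.74308316 218.88602431]
 [273.18851003 222.72809812]] [[ 79.48497426 107.48413462]
 [ 74.19827588 106.90118307]]
w1 -0.10:112 -0.08:112 -0.06:126 -0.04:130 -0.02:128 0.00:124 0.02:107 0.04:89 0.06:65 0.08:40 0.10:44 0.12:48 0.14:47 0.16:46 0.18:46 0.20:46 0.22:44 0.24:43 0.26:60 0.28:77 0.30:74 0.32:98 0.34:105 0.36:101 0.38:97 0.40:115 0.42:130 0.44:125 0.46:222 0.48:224
```

The scene camera puts the cover at about 0 rad, against 0.25 at the start. The tubes are in place and the arm is clear, so I'm handing in.

```bash
python3 -c "
from station import ctrl
print(ctrl.hand_in())"
```

```text
the job is handed in; nothing more can be done
None
```

The job is handed in, with no verdict returned: the pink tube lies in the tray, both chip tubes from the rack lie flat in feeder lanes 0 and 1, and the cover is pressed fully down (about 0 rad by camera).

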